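# Run down and tighten a hold-down clamp nut

### The arm

A 6-joint arm with a two-finger parallel gripper is mounted at the origin on the work surface. World frame = base frame: x ahead of the robot, y to its left, z up, the work surface at z = 0. Lengths are in m, angles in rad, forces in N, time in s.
With the tool pointing down it reaches from about 0.225 to 0.725 m from the base axis. Payload 3.1 kg.
Tool frame: the origin (TCP) lies at the very end of the fingers, on their centre line; the grasp point (between the pads) lies 19 mm behind it (bot.hold_point_z is the distance from the TCP to the grasp point, in m); z points along the fingers, y is the line along which they close (so a half turn about z gives the same grasp; the last joint's range is limited). The gripper opens to 85 mm and grips with 20 to 120 N. Pads are 22 mm wide; open, the fingers measure 114 mm over their backs; the gripper's body (76 mm by 85 mm) begins 54 mm behind the grasp point. The pads swing forward as they close: fully open they stand 13 mm farther back than shut.
Start: joints at [-1.271, 0.048, 0.099, 1.622, 0, 1.443], TCP at [0.218, -0.478, 0.195] pointing down, gripper open.
Joint ranges: [-2.91, 2.91], [-0.99, 1.94], [-1.21, 1.42], [-2.12, 2.29], [-1.49, 1.47], [-3.14, 3.14]. Speed limits (rad/s): [2.79, 2.79, 3.14, 3.14, 3.14, 3.14].

### API

Orientations are given as a rotation vector (axis times angle).
In Python, from station import bot, read_camera, ticket, spotter gives the robot as it stands.
- The arm moves only by the tool carry_out, never from a script. Its argument "series" is a list of rows, each a list of 7 numbers: the opening, from 0 (shut) to 1 (fully open), then the shift along the tool's x, y, z in m, then the turn, a rotation vector about the tool's x, y, z in rad. A call has exactly 10 rows; each row is the pose to reach, as a shift and turn from the pose commanded when the call began, along the tool's axes at that moment; what a row does not reach only later rows make up. A row lasts 1/10 s, in which the tool goes at most 50 mm and 8.59 degrees, less where a joint would pass 70% of its speed; a pose out of reach is approached as far as the arm can. A call with a gripper value outside its range is refused whole. The fingers move at their own pace and stop on an object; "squeeze" is the grip in N (left out, the last holds). Time passes only in rows, so rows that repeat a pose let the fingers close, or fill a call up. It gives the time, the measured TCP pose, the force, the opening and the grip force at its end, in the units of the state.
- bot.observe(): the state, without advancing time (a new reading comes with each control period).
- read_camera(name): name is "scene" or "top"; returns a dict with "color" (480x640x3 uint8, blue, green, red), "range_z" (480x640 float32, m along the optical axis (not along the pixel's ray), 0 where there is no reading), "fovy" (degrees; the focal length in pixels is half the picture's height over the tangent of half this angle, whatever the lens; pixels are square), "cx", "cy" (the principal point, pixels), "k1" (the pictures are not rectified: a ray, as slopes to the right and down, at radius r is drawn at 1 + k1 r^2 times it, then the intrinsics apply), "R" (3x3) and "t" (3): a world point X has camera coordinates R X + t. Camera axes: x right, y down, z forward; pixel columns grow to the right and rows downward; lengths in m; the calibration is good to about 2 mm. A picture is of the moment at which its call begins.
- ticket.sign_off(): hands the job in; it is judged then, once.
Trained networks look in the newest picture that a camera, given by its name, has taken for a name from the list of things; names that differ only in an ending like _2 or _b are one class to them, and where a whole thing is asked for, a point or a joint stands for the part that bears it (a point fixed in the world has none). Each returns a list of dicts, best first, with "conf" (0 to 1); they miss things now and then, are a little off and sometimes report something else, mostly with a low value. They report only what shows in the picture. A call takes as long as a camera call. They do not tell look-alikes from the thing itself.
- spotter.boxes_of(camera, query): "uv" ([column, row] in pixels, amid what is visible of it).
- spotter.outline_of(camera, query): "pixels" (480x640 bool, what is visible of it) and "uv" ([column, row] in pixels, amid what is visible of it).
The state is a dict: "time_s": time; "joint_positions": joint angles; "joint_velocities": joint speeds; "tau": joint torques, N m; "eef_pos": TCP position; "orientation": TCP orientation; "force": force on the tool from outside, world axes, zero at the start; "torque": the same for the moment, N m; "width": opening from 0.0 (shut) to 1.0 (fully open); "gripper_force": force on a finger pad.
Only numpy, scipy, OpenCV 4.12 (cv2) and the standard library are available. Lean on these libraries where they do the work, as an engineer would, in place of code of your own. Each camera call takes 0.05 s, during which the arm holds its last target. There are 200 camera calls.

### The job

Clamp the toy wheel: first run the hex nut on the clamp down clockwise with the fingers until it stops finger-tight. Then draw the larger wrench out of the wooden holder by its head, lay it down flat on the bench in front of the holder and let go, take it again by the rear part of its handle, and with it turn the nut about an eighth of a turn (45 degrees) further clockwise, no more. Last, take the wrench off the nut and leave it lying flat on the bench, clear of the clamp and the holder; do not disturb the small wrench, the glue bottle or the wood offcut.

Things in the scene. Friction and masses are not known exactly. Their poses are not given: they have to be found in the camera images.
- fixture: clamping fixture fixed to the bench: plywood base 170 x 130 x 18 mm, on it a heel block and a white wooden toy wheel (up to 36 mm above the bench), bridged by a flat steel strap 145 x 42 mm along the fixture's x, top at 44 mm; washer (radius 19 mm) up to 47 mm. Origin: centre of the underside, on the nut's axis; z up
- hexnut: plain steel hex nut, captive on a vertical stud, 32 mm across flats (37 mm across corners), 47 to 67 mm above the bench; the stud (radius 10 mm) stands out to 77 mm. Origin: centre of its underside; normals of its six flats at 0, 60, 120, .. degrees from its own x axis; it does not rise or sink as it turns
- run_down (a joint): free turning of the nut, rad, grows clockwise seen from above, 0 to 1.3; 1.3 is finger-tight, a hard stop. Friction about 0.08 N m: easily turned with the fingers. It stands at 0.1 to 0.7 at the start
- tighten (a joint): further turning of the nut together with its stud past finger-tight, rad, grows clockwise seen from above, 0 at the start. It moves only under about 1.0 N m (some 7.5 N on the wrench's handle 135 mm from the nut), stays where it is left, and can be turned too far (mechanical end 1.5)
- wrench: larger open-ended steel wrench lying flat, 9 mm thick, 0.16 to 0.25 kg. Origin: underside, at the jaw's centre (where the nut's axis belongs); x runs along the handle, z up. Handle 20 mm wide from x = 38 to 202 mm. It starts flat on the bench, its handle inside either of the holder's tunnels, the jaw centre 50 mm in front of the holder's front face
- wrench_grip (a point): point in the middle of the larger wrench's handle thickness, 135 mm from the jaw centre: a good place to hold it for tightening
- wrench_jaw (a point): jaw centre of the larger wrench, at mid thickness. Jaw opens to the wrench's -x, is 33.8 mm wide (about 0.11 rad of play each way on the nut before it drives); prong tips flare at x = -13 to -22 mm, jaw bottom at x = +19.4 mm. Head 58 mm wide, outer sides flat and parallel from x = -13 to +21 mm
- small_wrench: bystander: small wrench of the same shape, head 32 mm wide, 7 mm thick, 190 mm from jaw to end, in the other tunnel; origin and axes as for the larger one. It fits nothing here and stays in the holder
- holder: wooden wrench holder fixed to the bench: block 160 (x) x 190 (y) x 40 mm high, two tunnels 48 mm either side of its middle, 47 mm wide, 28 mm high, floor is the bench, open only at the front (-x) face. Origin: centre of its underside; front at x = -80 mm. A wrench must be drawn at least 160 mm straight out along its -x
- glue: bystander: white glue bottle, radius 30 mm, 132 mm high, standing; origin at the centre of its underside
- offcut: bystander: pine offcut 60 x 90 x 45 mm high; origin at the centre of its underside
Not all that is in view belongs to the job. What is shaped like the wrench but blue or yellow is not meant.

How it is judged:
By the outcome, as a careful person would: the job done as asked, in the order asked, and still so for the second after the job is handed in, with the robot touching nothing.
It also fails if it takes over 72 s, if anything falls off the work surface, if the arm or the gripper's body presses on something with over 40 N, if the wrist force passes 120 N, or if a joint passes its speed limit or range.

## Working session

There is one attempt and no reset: what is moved stays moved. The work goes in short steps, Python scripts to look and compute and a tool call to move; the robot and the scene stay as the last step left them, time stands still between calls to the robot, and variables do not carry over. Pictures are saved under pics/ and viewed, at most 13 in all, crops included, and the job is handed in when it is done.

Besides the shell and the picture viewer there is one more tool, called in YAML: its name, and indented under it one key for each argument. carry_out: Moves the arm, as the interface text tells. Its arguments: {"type":"object","properties":{"series":{"type":"array","items":{"type":"array","items":{"type":"number"}}},"squeeze":{"type":"number"}},"required":["series"]}

```bash
ls; mkdir -p pics; cat > h.py <<'E'
import numpy as np, cv2
from station import bot, read_camera, ticket, spotter
from scipy.spatial.transform import Rotation as Rn
def K(c):
    f=240/np.tan(np.radians(c['fovy'])/2); return np.array([[f,0,c['cx']],[0,f,c['cy']],[0,0,1.]])
def ray(c,uv):
    p=cv2.undistortPoints(np.array(uv,float).reshape(-1,1,2),K(c),np.array([c['k1'],0,0,0,0.])).reshape(-1,2)
    return np.c_[p,np.ones(len(p))]
def at_z(c,uv,z):   # world pts on plane z
    d=ray(c,uv)@c['R']; o=-c['R'].T@c['t']
    return o+d*((z-o[2])/d[:,2])[:,None]
def by_depth(c,uv):
    r=ray(c,uv); uv=np.round(np.array(uv).reshape(-1,2)).astype(int)
    return (r*c['range_z'][uv[:,1],uv[:,0]][:,None]-c['t'])@c['R']
def pix(c,X):
    X=np.array(X,float).reshape(-1,3)@c['R'].T+c['t']; s=X[:,:2]/X[:,2:]
    s=s*(1+c['k1']*(s**2).sum(1))[:,None]; k=K(c); return s*k[0,0]+k[:2,2]
def st():
    s=bot.observe(); print({k:np.round(v,4).tolist() for k,v in s.items() if k not in('tau','joint_velocities')}); return s
E
python3 - <<'E'
from h import *
st(); print(bot.hold_point_z)
for n in('scene','top'):
    c=read_camera(n); cv2.imwrite(f'pics/{n}0.png',c['color']); print(n,c['fovy'],c['k1'],(-c['R'].T@c['t']).round(3),c['R'].round(2).tolist())
    for q in('fixture','hexnut','wrench','small_wrench','holder','glue','offcut'):
        print(q,[(np.round(d['uv']).tolist(),round(d['conf'],2),by_depth(c,d['uv'])[0].round(3).tolist()) for d in spotter.boxes_of(n,q)[:4]])
E
```

```text
pics
{'time_s': 0.0, 'joint_positions': [-1.2708, 0.0488, 0.0976, 1.622, -0.0, 1.443], 'eef_pos': [0.2176, -0.477, 0.1939], 'orientation': [-3.0677, -0.6663, 0.0004], 'force': [-0.3668, 0.1342, 0.203], 'torque': [0.0058, -0.0654, -0.0287], 'gripper_force': 0.0, 'width': 0.998}
0.0187
scene 53.54714019745326 -0.01944404438566414 [ 1.195 -0.266  1.252] [[0.49, 0.87, -0.01], [0.74, -0.42, -0.52], [-0.46, 0.25, -0.85]]
fixture [([230.0, 269.0], 0.7, [0.475, -0.183, 0.053])]
hexnut [([230.0, 266.0], 0.55, [0.472, -0.18, 0.064])]
wrench [([473.0, 224.0], 0.97, [0.672, 0.561, -0.001]), ([308.0, 308.0], 0.76, [0.676, -0.037, 0.009]), ([394.0, 180.0], 0.74, [0.404, 0.438, 0.01]), ([277.0, 221.0], 0.62, [0.36, 0.019, 0.009])]
small_wrench []
holder [([399.0, 279.0], 0.72, [0.734, 0.23, 0.036]), ([140.0, 278.0], 0.5, [0.366, -0.423, 0.043]), ([232.0, 266.0], 0.18, [0.471, -0.176, 0.059])]
glue [([180.0, 359.0], 0.64, [0.67, -0.402, 0.087])]
offcut [([140.0, 278.0], 0.76, [0.365, -0.422, 0.043]), ([181.0, 360.0], 0.46, [0.674, -0.4, 0.084])]
top 54.1450321031064 -0.00028813293989059555 [0.358 0.08  1.323] [[-0.01, -1.0, -0.02], [-0.99, 0.01, -0.15], [0.15, 0.01, -0.99]]
fixture [([413.0, 273.0], 0.95, [0.449, -0.173, 0.068]), ([247.0, 222.0], 0.72, [0.602, 0.281, 0.01])]
hexnut [([411.0, 272.0], 0.48, [0.451, -0.169, 0.063])]
wrench [([156.0, 202.0], 0.98, [0.664, 0.548, 0.006]), ([357.0, 194.0], 0.94, [0.679, -0.033, 0.011]), ([190.0, 291.0], 0.71, [0.407, 0.438, 0.007]), ([249.0, 222.0], 0.69, [0.602, 0.277, 0.013])]
small_wrench [([411.0, 272.0], 0.53, [0.452, -0.167, 0.063]), ([284.0, 213.0], 0.45, [0.628, 0.176, 0.008])]
holder [([260.0, 178.0], 0.72, [0.724, 0.244, 0.039])]
glue [([489.0, 199.0], 0.89, [0.646, -0.382, 0.082])]
offcut [([504.0, 307.0], 0.56, [0.359, -0.416, 0.047])]
```

View pics/top0.png

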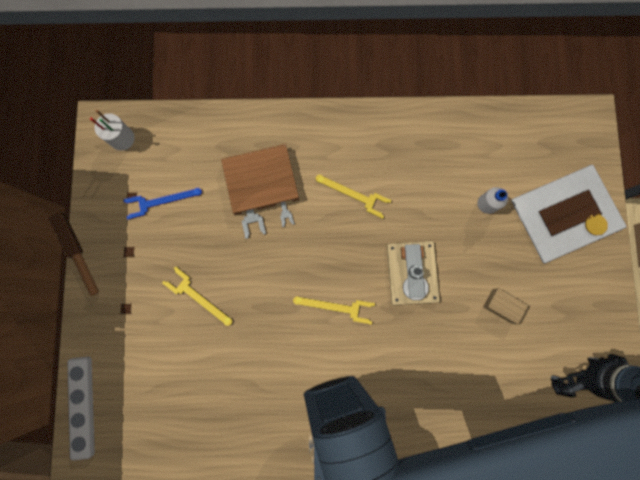

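View pics/scene0.png

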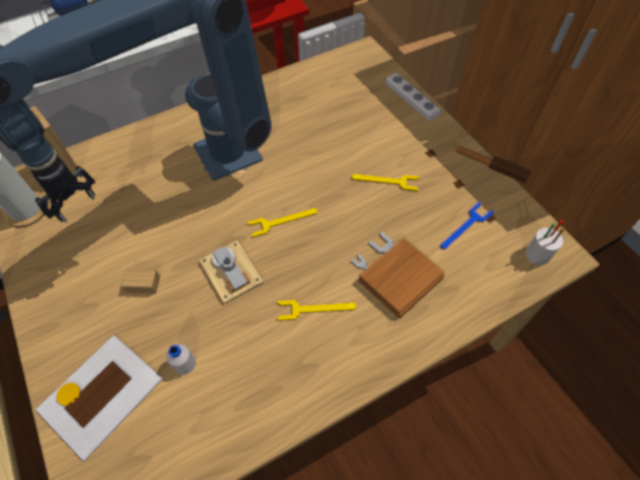

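```bash
python3 - <<'E'
from h import *
T=[]
for n,(a,b) in {'top':((412,272),(265,205)),'scene':((230,268),(385,260))}.items():
    c=read_camera(n); np.savez(n+'.npz',**c)
    for (u,v),w,s in((a,(50,38),8),(b,(80,60),5)):
        T.append(cv2.resize(c['color'][v-w[1]:v+w[1],u-w[0]:u+w[0]],(400,300),interpolation=cv2.INTER_CUBIC))
cv2.imwrite('pics/crop1.png',np.vstack([np.hstack(T[:2]),np.hstack(T[2:])]))
E
```

```text
(no output)
```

View pics/crop1.png

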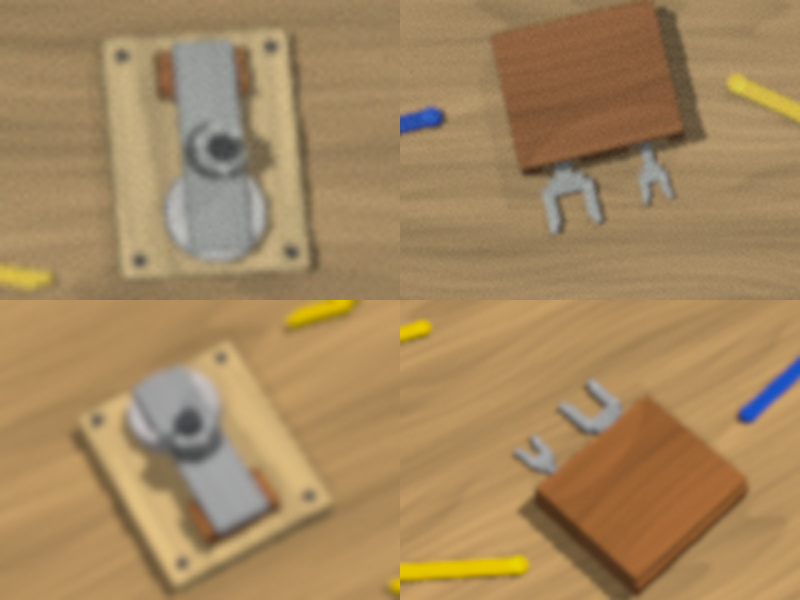

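```bash
cat > fit.py <<'E'
from h import *
from scipy.optimize import least_squares, minimize
def placed(p,P,z): 
    c,s=np.cos(p[2]),np.sin(p[2]); P=np.array(P); return np.c_[p[0]+c*P[:,0]-s*P[:,1],p[1]+s*P[:,0]+c*P[:,1],np.full(len(P),z)]
def gray(c):
    h=cv2.cvtColor(c['color'],cv2.COLOR_BGR2HSV).astype(float); return np.clip((110-h[...,1])/70,0,1)*(h[...,2]>70)
W=np.array([(-22,22),(-22,29),(21,29),(38,10),(50,10),(50,-10),(38,-10),(21,-29),(-22,-29),(-22,-22),(-13,-16.9),(19.4,-16.9),(19.4,16.9),(-13,16.9)])/1e3
def render(c,p,box,W=W,z=.009,S=8):
    u0,v0,u1,v1=box; m=np.zeros(((v1-v0)*S,(u1-u0)*S),np.uint8)
    q=(pix(c,placed(p,W,z))-[u0,v0]+.5)*S-.5
    cv2.fillPoly(m,[np.round(q).astype(np.int32)],255)
    m=cv2.GaussianBlur(m,(0,0),S*.9); return cv2.resize(m,(u1-u0,v1-v0),interpolation=cv2.INTER_AREA)/255.
def fitw(cams,p0,W=W,half=32,z=.009):
    bx=[];gs=[]
    for c in cams:
        u,v=np.round(pix(c,[[p0[0],p0[1],z]])[0]).astype(int); b=(u-half,v-half,u+half,v+half); bx.append(b); gs.append(gray(c)[b[1]:b[3],b[0]:b[2]])
    def cost(p):
        e=0
        for c,b,g in zip(cams,bx,gs):
            r=render(c,p,b,W,z); e+=((r-g)**2).sum()
        return e
    best=min((minimize(cost,[p0[0]+dx,p0[1]+dy,p0[2]],method='Nelder-Mead',options=dict(initial_simplex=np.array([p0[0]+dx,p0[1]+dy,p0[2]])+np.array([[0,0,0],[.006,0,0],[0,.006,0],[0,0,.15]]),xatol=1e-5,fatol=1e-4)) for dx in(-.006,.006) for dy in(-.006,.006)),key=lambda r:r.fun)
    return best.x,best.fun
E
python3 - <<'E'
from fit import *
T,S=[dict(np.load(n+'.npz')) for n in('top','scene')]
def rect(name,P,z,tp,sp,p0,TI,SI):
    P=np.array(P)
    f=lambda p:np.r_[(pix(T,placed(p,P[TI],p[3]))-tp).ravel(),(pix(S,placed(p,P[SI],p[3]))-sp).ravel()]
    r=least_squares(f,list(p0)+[z]); print(name,r.x.round(4),r.fun.round(1))
    r=least_squares(lambda p:f(np.r_[p,z]),p0); print(name,'z fixed',r.x.round(4)); return r.x
o=np.array
# fixture: corners order: far-left(+x,+y), far-right(+x,-y), near-right, near-left
P=o([(85,65),(85,-65),(-85,-65),(-85,65)])/1e3
tp=o([362,234])+o([(103,40),(290,30),(312,268),(122,278)])/4-.4
sp=o([180,230])+o([(332,198),(178,290),(78,132),(228,42)])/4-.4
rect('fix',P,.018,tp,sp,[.46,-.17,0],[0,1,2,3],[0,1,2,3])
for z in(.077,): print('stud',at_z(T,o([362,234])+o([[222,149]])/4-.4,z),at_z(S,o([180,230])+o([[188,122]])/4-.4,z))
H=o([(80,95),(80,-95),(-80,-95),(-80,95)])/1e3
tp=o([185,145])+o([(91,37),(283,133),(125,172)])/2.5-.3
sp=o([305,200])+o([(347,187),(239,283),(138,194),(248,98)])/2.5-.3
h=rect('hold',H,.04,tp,sp,[.72,.24,.1],[0,2,3],[0,1,2,3])
for k in(48,-48): print('jaw expected',placed(h,o([[-130,k]])/1e3,.009))
for cams in([T],[S],[T,S]):
    p,e=fitw(cams,[.60,.275,h[2]]); print('wrench',p.round(4),round(e,1))
E
```

```text
fix [ 0.4559 -0.1825  0.0648  0.0158] [-0.8 -0.3 -1.3 -1.2  0.1  0.4  0.4  1.3  0.5  1.9 -0.6  1.  -1.  -2.4
 -0.3  0.1]
fix z fixed [ 0.4563 -0.1823  0.0647]
stud [[ 0.45377324 -0.18150721  0.077     ]] [[ 0.45627608 -0.1818266   0.077     ]]
hold [0.7247 0.2465 0.2326 0.0263] [-0.3  0.5  0.1 -0.7 -2.1 -0.5  0.2 -1.1 -0.8  1.3 -0.9 -0.2 -0.8  0.8]
hold z fixed [0.7258 0.2429 0.2345]
jaw expected [[0.58821117 0.25942956 0.009     ]]
jaw expected [[0.6105174  0.16605701 0.009     ]]
wrench [0.586  0.2634 0.2404] 106.5
wrench [0.5843 0.2623 0.1966] 167.3
wrench [0.5852 0.263  0.2436] 275.9
```

```bash
cat >> h.py <<'E'
def go(pos,yawy,s=None):
    """shift+turn in tool axes to TCP pos, tool straight down, tool y at world yaw yawy (rad)"""
    s=s or bot.observe(); R=Rn.from_rotvec(s['orientation']).as_matrix()
    y=np.array([np.cos(yawy),np.sin(yawy),0]); z=np.array([0,0,-1.]); T=np.c_[np.cross(y,z),y,z]
    d=R.T@(np.array(pos)-s['eef_pos']); w=Rn.from_matrix(R.T@T).as_rotvec()
    print('shift',d.round(4).tolist(),'turn',w.round(4).tolist()); return d,w
def yawy(s): R=Rn.from_rotvec(s['orientation']).as_matrix(); return np.arctan2(R[1,1],R[0,1])
E
python3 - <<'E'
from h import *
s=st(); print('R',Rn.from_rotvec(s['orientation']).as_matrix().round(3).tolist(),'yawy',yawy(s))
for y in (-1.5,-.9,-.3,.3): print(y); go([.455,-.182,.14],y+0)
E
```

```text
{'time_s': 0.9, 'joint_positions': [-1.2708, 0.048, 0.0992, 1.622, -0.0, 1.443], 'eef_pos': [0.2178, -0.4777, 0.1951], 'orientation': [3.07, 0.6669, -0.0], 'force': [0.4243, -0.425, 0.3898], 'torque': [0.0528, -0.0014, 0.0169], 'gripper_force': 0.0, 'width': 0.9976}
R [[0.91, 0.415, -0.0], [0.415, -0.91, -0.0], [-0.0, 0.0, -1.0]] yawy -1.1429934045372812
-1.5
shift [0.3385, -0.1706, 0.0551] turn [0.0, 0.0, 0.357]
-0.9
shift [0.3385, -0.1706, 0.0551] turn [0.0, 0.0, -0.243]
-0.3
shift [0.3385, -0.1706, 0.0551] turn [0.0, 0.0, -0.843]
0.3
shift [0.3385, -0.1706, 0.0551] turn [-0.0, 0.0, -1.443]
```

carry_out:
  series:
    - [0.75,0.04,-0.02,0.005,0,0,-0.14]
    - [0.75,0.08,-0.04,0.01,0,0,-0.29]
    - [0.75,0.12,-0.06,0.015,0,0,-0.43]
    - [0.75,0.16,-0.08,0.02,0,0,-0.58]
    - [0.75,0.2,-0.1,0.025,0,0,-0.72]
    - [0.75,0.24,-0.12,0.03,0,0,-0.86]
    - [0.75,0.28,-0.14,0.04,0,0,-1.0]
    - [0.75,0.31,-0.16,0.05,0,0,-1.15]
    - [0.75,0.3385,-0.1706,0.055,0,0,-1.3]
    - [0.75,0.3385,-0.1706,0.055,0,0,-1.443]
  squeeze: 20

```text
time_s: 1.9
eef_pos: [0.4564, -0.1788, 0.139]
orientation: [-1.849, -2.538, -0.002]
force: [0.2, -0.1, 0.5]
width: 0.749
gripper_force: 0.0
```

```bash
python3 - <<'E'
from h import *
s=st(); print(yawy(s)); go([.455,-.182,.052],.3)
E
```

```text
{'time_s': 1.9, 'joint_positions': [-0.5113, -0.0469, -0.1072, 1.5119, 0.0015, 0.7483], 'eef_pos': [0.4564, -0.1788, 0.139], 'orientation': [-1.8495, -2.5376, -0.0021], 'force': [0.2238, -0.1161, 0.5], 'torque': [-0.007, -0.0399, 0.0581], 'gripper_force': 0.0, 'width': 0.7488}
0.3111631233392827
shift [-0.0028, -0.0023, 0.087] turn [0.0001, -0.002, 0.0112]
```

carry_out:
  series:
    - [0.75,0,0,0.02,0,0,0]
    - [0.75,0,0,0.04,0,0,0]
    - [0.75,0,0,0.06,0,0,0]
    - [0.75,0,0,0.075,0,0,0]
    - [0.75,0,0,0.087,0,0,0]
    - [0.7,0,0,0.087,0,0,0]
    - [0.3,0,0,0.087,0,0,0]
    - [0.2,0,0,0.087,0,0,0]
    - [0.2,0,0,0.087,0,0,0]
    - [0.2,0,0,0.087,0,0,0]
  squeeze: 20

```text
time_s: 2.9
eef_pos: [0.4556, -0.1824, 0.054]
orientation: [1.864, 2.527, 0.0]
force: [0.4, 0.9, -0.1]
width: 0.2
gripper_force: 0.0
```

```bash
python3 - <<'E'
from h import *
s=st(); print(yawy(s)); R=Rn.from_rotvec(s['orientation']).as_matrix(); print('tool force',R.T@s['force'])
E
```

```text
{'time_s': 2.9, 'joint_positions': [-0.5175, -0.0266, -0.2569, 1.3388, 0.0, 0.7533], 'eef_pos': [0.4556, -0.1824, 0.054], 'orientation': [1.8636, 2.5271, 0.0003], 'force': [0.3562, 0.9087, -0.1133], 'torque': [-0.0054, -0.0088, 0.0271], 'gripper_force': 0.0, 'width': 0.2004}
0.29996209090976844
tool force [0.76303142 0.60866546 0.11307406]
```

```bash
python3 - <<'E'
from h import *
T=[]
for n,(u,v) in {'top':(412,272),'scene':(230,258)}.items():
    c=read_camera(n); w=(50,50)
    T.append(cv2.resize(c['color'][v-w[1]:v+w[1],u-w[0]:u+w[0]],(400,400),interpolation=cv2.INTER_CUBIC))
    print(pix(c,[bot.observe()['eef_pos']]))
cv2.imwrite('pics/crop2.png',np.hstack(T))
st()
E
```

```text
[[415.58630076 270.8895187 ]]
[[227.8085258  263.96294583]]
{'time_s': 3.0, 'joint_positions': [-0.5175, -0.0264, -0.2575, 1.3387, -0.0, 0.7533], 'eef_pos': [0.4554, -0.1822, 0.0536], 'orientation': [1.864, 2.5277, 0.0001], 'force': [-1.2408, 0.2009, -0.0415], 'torque': [-0.0228, 0.0089, -0.0013], 'gripper_force': 0.0, 'width': 0.1982}
```

View pics/crop2.png

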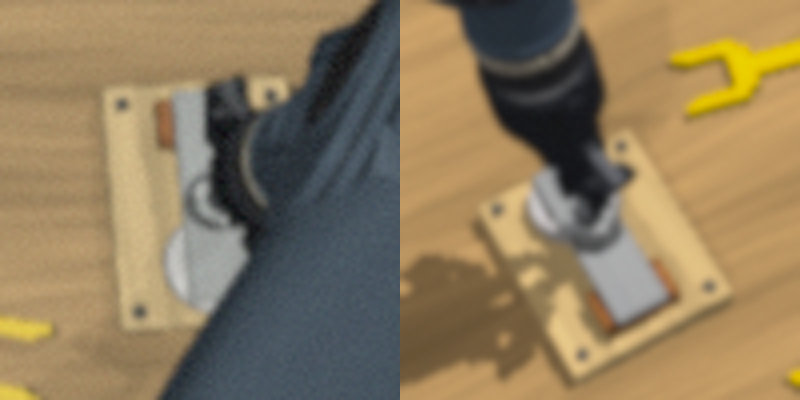

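```bash
python3 - <<'E'
from h import *
for n,(u,v) in {'top':(412,272),'scene':(230,258)}.items():
    for f in('old','new'):
        c=dict(np.load(n+'.npz')) if f=='old' else read_camera(n)
        g=np.stack(np.meshgrid(np.arange(u-40,u+40),np.arange(v-40,v+40)),-1).reshape(-1,2)
        X=by_depth(c,g); ok=c['range_z'][g[:,1],g[:,0]]>0
        X=X[ok]
        for lo,hi in((.01,.022),(.04,.05),(.058,.07),(.07,.085)):
            m=(X[:,2]>lo)&(X[:,2]<hi)&(abs(X[:,0]-.455)<.09)&(abs(X[:,1]+.18)<.08); print(n,f,lo,m.sum(),np.median(X[m],0).round(4) if m.any() else '',X[m].min(0).round(3),X[m].max(0).round(3)) if m.any() else print(n,f,lo,0)
E
```

```text
top old 0.01 1697 [ 0.4527 -0.1611  0.0177] [ 0.365 -0.251  0.01 ] [ 0.54  -0.113  0.022]
top old 0.04 640 [ 0.4611 -0.1801  0.0441] [ 0.383 -0.211  0.04 ] [ 0.53  -0.152  0.05 ]
top old 0.058 74 [ 0.454  -0.1792  0.0667] [ 0.435 -0.2    0.061] [ 0.47  -0.165  0.07 ]
top old 0.07 61 [ 0.4513 -0.1805  0.0772] [ 0.438 -0.191  0.07 ] [ 0.47  -0.166  0.083]
top new 0.01 983 [ 0.4583 -0.1397  0.0178] [ 0.365 -0.241  0.01 ] [ 0.539 -0.113  0.022]
top new 0.04 426 [ 0.4341 -0.1722  0.0441] [ 0.381 -0.202  0.04 ] [ 0.528 -0.15   0.05 ]
top new 0.058 41 [ 0.4488 -0.1721  0.0657] [ 0.435 -0.185  0.058] [ 0.466 -0.165  0.07 ]
top new 0.07 18 [ 0.4508 -0.1739  0.0742] [ 0.438 -0.184  0.07 ] [ 0.462 -0.167  0.08 ]
scene old 0.01 1303 [ 0.4667 -0.1875  0.0168] [ 0.369 -0.25   0.01 ] [ 0.543 -0.113  0.022]
scene old 0.04 428 [ 0.4794 -0.1813  0.0432] [ 0.388 -0.205  0.04 ] [ 0.534 -0.15   0.05 ]
scene old 0.058 65 [ 0.4621 -0.1829  0.0654] [ 0.439 -0.197  0.058] [ 0.472 -0.165  0.069]
scene old 0.07 42 [ 0.4564 -0.1813  0.0742] [ 0.447 -0.198  0.07 ] [ 0.471 -0.167  0.078]
scene new 0.01 1258 [ 0.4685 -0.2011  0.0168] [ 0.37 -0.25  0.01] [ 0.543 -0.113  0.022]
scene new 0.04 340 [ 0.4909 -0.1851  0.0432] [ 0.389 -0.213  0.04 ] [ 0.534 -0.15   0.05 ]
scene new 0.058 59 [ 0.4642 -0.1828  0.0653] [ 0.443 -0.199  0.058] [ 0.474 -0.164  0.07 ]
scene new 0.07 15 [ 0.4619 -0.1883  0.0733] [ 0.444 -0.193  0.07 ] [ 0.471 -0.182  0.082]
```

carry_out:
  series:
    - [0.1,0,0,0,0,0,0]
    - [0,0,0,0,0,0,0]
    - [0,0,0,0,0,0,0]
    - [0,0,0,0,0,0,0]
    - [0,0,0,0,0,0,0]
    - [0,0,0,0,0,0,0]
    - [0,0,0,0,0,0,0]
    - [0,0,0,0,0,0,0]
    - [0,0,0,0,0,0,0]
    - [0,0,0,0,0,0,0]

```text
time_s: 4.1
eef_pos: [0.455, -0.182, 0.0531]
orientation: [-1.865, -2.528, -0.0]
force: [-0.1, -0.4, -0.3]
width: -0.002
gripper_force: 0.0
```

```bash
python3 - <<'E'
from h import *
T=[]
for n,(u,v) in {'top':(405,262),'scene':(228,248)}.items():
    c=read_camera(n)
    T.append(cv2.resize(c['color'][v-30:v+30,u-40:u+40],(400,300),interpolation=cv2.INTER_CUBIC))
    g=np.stack(np.meshgrid(np.arange(u-40,u+40),np.arange(v-40,v+40)),-1).reshape(-1,2)
    X=by_depth(c,g); dark=c['color'][g[:,1],g[:,0]].max(1)<75; m=dark&(X[:,2]>.05)&(X[:,2]<.2)
    for lo in np.arange(.05,.2,.015):
        k=m&(X[:,2]>lo)&(X[:,2]<lo+.015); 
        if k.any(): print(n,lo.round(3),k.sum(),np.median(X[k],0).round(3),X[k].min(0).round(3),X[k].max(0).round(3))
    print(pix(c,[[.455,-.182,.0531],[.455,-.182,.077],[.455,-.182,.16]]).round(1))
cv2.imwrite('pics/crop3.png',np.hstack(T))
E
```

```text
top 0.08 1 [ 0.449 -0.172  0.094] [ 0.449 -0.172  0.094] [ 0.449 -0.172  0.094]
top 0.14 6 [ 0.424 -0.179  0.152] [ 0.42  -0.182  0.148] [ 0.48  -0.162  0.153]
top 0.155 25 [ 0.486 -0.163  0.16 ] [ 0.415 -0.185  0.156] [ 0.494 -0.157  0.17 ]
top 0.17 40 [ 0.501 -0.161  0.18 ] [ 0.492 -0.177  0.172] [ 0.514 -0.154  0.185]
top 0.185 26 [ 0.498 -0.168  0.19 ] [ 0.485 -0.173  0.185] [ 0.506 -0.154  0.198]
[[415.4 271.1]
 [417.3 270.4]
 [424.2 267.7]]
scene 0.065 9 [ 0.461 -0.184  0.076] [ 0.456 -0.189  0.074] [ 0.465 -0.178  0.079]
scene 0.08 2 [ 0.463 -0.184  0.084] [ 0.462 -0.188  0.082] [ 0.464 -0.18   0.086]
scene 0.095 9 [ 0.467 -0.184  0.101] [ 0.462 -0.187  0.095] [ 0.471 -0.179  0.107]
scene 0.11 3 [ 0.466 -0.186  0.117] [ 0.465 -0.188  0.111] [ 0.47  -0.183  0.118]
scene 0.125 15 [ 0.472 -0.185  0.138] [ 0.465 -0.191  0.132] [ 0.489 -0.173  0.14 ]
scene 0.14 26 [ 0.474 -0.181  0.146] [ 0.456 -0.195  0.141] [ 0.497 -0.17   0.153]
scene 0.155 22 [ 0.476 -0.188  0.162] [ 0.453 -0.199  0.155] [ 0.51  -0.177  0.17 ]
scene 0.17 36 [ 0.499 -0.177  0.179] [ 0.469 -0.197  0.171] [ 0.517 -0.156  0.184]
scene 0.185 42 [ 0.488 -0.181  0.193] [ 0.472 -0.196  0.185] [ 0.501 -0.164  0.2  ]
[[227.9 263.9]
 [226.4 259.8]
 [220.8 244.4]]
```

View pics/crop3.png

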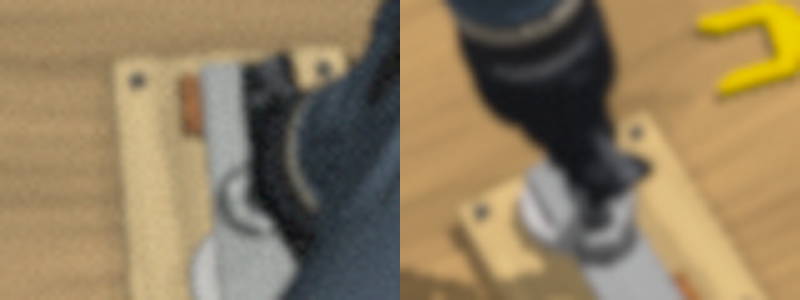

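```bash
python3 - <<'E'
from h import *
c=read_camera('scene'); o=dict(np.load('scene.npz'))
for z in np.arange(.05,.15,.008):
    uv=pix(c,[[.455,-.182,z]]); print(z.round(3),uv[0].round(1),by_depth(c,uv)[0].round(3),c['color'][int(uv[0,1]+.5),int(uv[0,0]+.5)],'| before',by_depth(o,uv)[0].round(3),o['color'][int(uv[0,1]+.5),int(uv[0,0]+.5)])
E
```

```text
0.05 [228.1 264.5] [ 0.467 -0.183  0.069] [126 126 125] | before [ 0.465 -0.183  0.066] [122 121 121]
0.058 [227.6 263.1] [ 0.465 -0.183  0.074] [91 90 90] | before [ 0.461 -0.183  0.067] [89 88 88]
0.066 [227.1 261.7] [ 0.463 -0.183  0.079] [58 56 55] | before [ 0.462 -0.183  0.077] [69 67 66]
0.074 [226.6 260.3] [ 0.468 -0.183  0.094] [56 54 53] | before [ 0.456 -0.182  0.076] [79 76 75]
0.082 [226.  258.9] [ 0.471 -0.184  0.107] [50 47 45] | before [ 0.452 -0.182  0.077] [83 80 79]
0.09 [225.5 257.5] [ 0.485 -0.185  0.137] [35 32 31] | before [ 0.426 -0.179  0.044] [121 120 119]
0.098 [225.  256.1] [ 0.482 -0.185  0.14 ] [42 39 38] | before [ 0.419 -0.178  0.043] [149 148 148]
0.106 [224.5 254.6] [ 0.475 -0.184  0.136] [43 41 39] | before [ 0.416 -0.178  0.046] [160 160 159]
0.114 [224.  253.1] [ 0.473 -0.184  0.142] [29 25 25] | before [ 0.409 -0.177  0.043] [161 161 160]
0.122 [223.4 251.7] [ 0.471 -0.184  0.147] [25 22 22] | before [ 0.406 -0.176  0.047] [162 162 161]
0.13 [222.9 250.2] [ 0.476 -0.184  0.161] [26 23 22] | before [ 0.395 -0.175  0.039] [160 160 159]
0.138 [222.3 248.7] [ 0.478 -0.185  0.173] [23 21 19] | before [ 0.394 -0.175  0.046] [157 159 159]
0.146 [221.8 247.1] [ 0.482 -0.185  0.186] [26 22 21] | before [ 0.357 -0.171  0.   ] [126 144 159]
```

carry_out:
  series:
    - [0.75,0,0,0,0,0,0]
    - [0.75,0,0,0,0,0,0]
    - [0.75,0,0,0,0,0,0]
    - [0.75,0,0,0,0,0,0]
    - [0.75,0,0,0.003,0,0,0]
    - [0.75,0,0,0.006,0,0,0]
    - [0.4,0,0,0.006,0,0,0]
    - [0.2,0,0,0.006,0,0,0]
    - [0.2,0,0,0.006,0,0,0]
    - [0.2,0,0,0.006,0,0,0]

```text
time_s: 5.25
eef_pos: [0.4551, -0.1821, 0.0472]
orientation: [1.864, 2.528, -0.0]
force: [-0.3, 0.4, -0.6]
width: 0.2
gripper_force: 0.0
```

```bash
python3 - <<'E'
from h import *
s=st();
c=read_camera('scene'); o=dict(np.load('scene.npz'))
for z in np.arange(.05,.12,.006):
    uv=pix(c,[[.455,-.182,z]]); print(z.round(3),by_depth(c,uv)[0].round(3))
# FK guess check: tau
print(np.round(s['tau'],2))
E
```

```text
{'time_s': 5.25, 'joint_positions': [-0.5175, -0.023, -0.2672, 1.3265, -0.0, 0.7533], 'eef_pos': [0.4551, -0.1821, 0.0472], 'orientation': [1.8644, 2.5283, -0.0], 'force': [-0.3387, 0.4434, -0.5914], 'torque': [-0.0011, -0.0197, 0.0507], 'gripper_force': 0.0, 'width': 0.1998}
0.05 [ 0.462 -0.183  0.061]
0.056 [ 0.475 -0.184  0.088]
0.062 [ 0.476 -0.184  0.096]
0.068 [ 0.476 -0.184  0.102]
0.074 [ 0.475 -0.184  0.107]
0.08 [ 0.475 -0.184  0.112]
0.086 [ 0.483 -0.185  0.13 ]
0.092 [ 0.482 -0.185  0.134]
0.098 [ 0.482 -0.185  0.14 ]
0.104 [ 0.482 -0.185  0.145]
0.11 [ 0.48  -0.185  0.149]
0.116 [ 0.479 -0.185  0.153]
[  0.   -30.6   31.48   0.    -0.     0.  ]
```

carry_out:
  series:
    - [0.2,0,0,-0.02,0,0,0]
    - [0.2,0,0,-0.05,0,0,0]
    - [0.2,0,0,-0.08,0,0,0]
    - [0.2,0,0,-0.1,0,0,0]
    - [1,0,0,-0.1,0,0,0]
    - [1,0,0,-0.1,0,0,0]
    - [1,0,0,-0.1,0,0,0]
    - [1,0,0,-0.1,0,0,0]
    - [1,0,0,-0.1,0,0,0]
    - [1,0,0,-0.1,0,0,0]

```text
time_s: 6.3
eef_pos: [0.4546, -0.1818, 0.1463]
orientation: [-1.864, -2.527, 0.0]
force: [0.3, -0.1, 0.9]
width: 1.001
gripper_force: 0.0
```

```bash
python3 - <<'E'
from h import *
s=st(); c=read_camera('scene'); t=read_camera('top')
p=np.array(s['eef_pos']); a=yawy(s); y=np.array([np.cos(a),np.sin(a),0])
Q=[p,p+[0,0,.019],p+[0,0,.073],p+.0425*y+[0,0,.013],p-.0425*y+[0,0,.013],[.455,-.182,.077]]
T=[]
for d in(c,t):
    P=pix(d,Q); print(P.round(1)); u,v=np.round(P[1]).astype(int)
    im=cv2.resize(d['color'][v-38:v+38,u-50:u+50],(800,608),interpolation=cv2.INTER_CUBIC)[:600]
    for q in P: cv2.drawMarker(im,tuple(int(x) for x in (q-[u-50,v-38]+.5)*8),(0,0,255),0,12,1)
    T.append(cv2.resize(im,(400,300)))
cv2.imwrite('pics/crop4.png',np.hstack(T))
E
```

```text
{'time_s': 6.3, 'joint_positions': [-0.5175, -0.0483, -0.094, 1.5266, -0.0, 0.7533], 'eef_pos': [0.4546, -0.1818, 0.1463], 'orientation': [-1.8636, -2.5273, 0.0003], 'force': [0.3363, -0.0789, 0.9107], 'torque': [0.0181, 0.0028, -0.0735], 'gripper_force': 0.0, 'width': 1.0011}
[[221.8 246.9]
 [220.4 243.2]
 [216.4 232.2]
 [231.  253.6]
 [210.9 235.5]
 [226.4 259.8]]
[[422.9 268.4]
 [424.6 267.7]
 [429.8 265.7]
 [418.3 251.6]
 [429.9 284.4]
 [417.3 270.4]]
```

View pics/crop4.png

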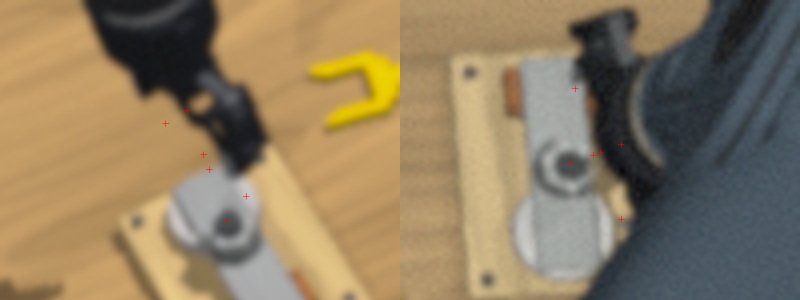

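```bash
python3 - <<'E'
from h import *
s=st(); p=np.array(s['eef_pos']); R=Rn.from_rotvec(s['orientation']).as_matrix()
for n in('scene','top'):
    c=read_camera(n)
    g=np.stack(np.meshgrid(np.arange(640),np.arange(480)),-1).reshape(-1,2)
    X=by_depth(c,g); k=(c['color'][g[:,1],g[:,0]].max(1)<85)&(X[:,2]>.1)&(X[:,2]<.4)&(np.linalg.norm(X[:,:2]-p[:2],axis=1)<.12)
    L=(X[k]-p)@R  # tool coordinates
    G=g[k]
    for zz in np.arange(.03,-.16,-.01):
        m=(L[:,2]<zz)&(L[:,2]>zz-.01)
        if m.sum()>0: print(n,'toolz',zz.round(2),m.sum(),'x',L[m,0].min().round(3),L[m,0].max().round(3),'y',L[m,1].min().round(3),L[m,1].max().round(3),G[m].mean(0).round(0))
E
```

```text
{'time_s': 6.4, 'joint_positions': [-0.5175, -0.0485, -0.0934, 1.5266, -0.0, 0.7533], 'eef_pos': [0.4548, -0.1819, 0.1467], 'orientation': [-1.8641, -2.5279, 0.0001], 'force': [0.5345, 0.1108, -0.4888], 'torque': [0.0401, -0.0681, -0.0236], 'gripper_force': 0.0, 'width': 1.0015}
scene toolz -0.05 5 x -0.008 0.001 y -0.043 -0.041 [207. 227.]
scene toolz -0.06 13 x -0.007 0.001 y -0.043 0.059 [215. 234.]
scene toolz -0.07 11 x -0.01 -0.001 y -0.043 0.057 [213. 232.]
scene toolz -0.08 1 x -0.008 -0.008 y 0.051 0.051 [226. 244.]
scene toolz -0.09 15 x -0.012 0.01 y 0.048 0.076 [228. 243.]
scene toolz -0.1 43 x -0.011 0.012 y 0.033 0.077 [230. 241.]
scene toolz -0.11 29 x -0.016 0.01 y 0.035 0.075 [224. 237.]
scene toolz -0.12 45 x -0.016 0.013 y 0.028 0.076 [226. 236.]
scene toolz -0.13 49 x -0.019 0.011 y 0.01 0.074 [221. 231.]
scene toolz -0.14 66 x -0.019 0.009 y 0.011 0.072 [222. 229.]
scene toolz -0.15 51 x -0.013 0.011 y 0.031 0.07 [223. 226.]
top toolz -0.07 5 x 0.01 0.012 y -0.049 0.049 [424. 263.]
top toolz -0.08 3 x 0.011 0.011 y -0.045 0.045 [424. 261.]
top toolz -0.09 21 x -0.006 0.013 y 0.044 0.056 [424. 245.]
top toolz -0.1 30 x -0.003 0.014 y 0.044 0.07 [423. 244.]
top toolz -0.11 44 x 0.005 0.018 y -0.042 0.072 [426. 255.]
top toolz -0.12 23 x 0.011 0.018 y -0.037 0.069 [428. 262.]
top toolz -0.13 16 x 0.004 0.017 y -0.033 0.07 [424. 244.]
top toolz -0.14 30 x -0.008 0.014 y -0.034 0.068 [428. 243.]
top toolz -0.15 53 x -0.01 0.013 y 0.037 0.067 [428. 238.]
```

carry_out:
  series:
    - [0.75,0,0,0.03,0,0,0]
    - [0.75,0,0,0.06,0,0,0]
    - [0.75,0,0,0.09,0,0,0]
    - [0.75,0,0,0.105,0,0,0]
    - [0.75,0,0,0.111,0,0,0]
    - [0.4,0,0,0.111,0,0,0]
    - [0.15,0,0,0.111,0,0,0]
    - [0.15,0,0,0.111,0,0,0]
    - [0.15,0,0,0.111,0,0,0]
    - [0.15,0,0,0.111,0,0,0]
  squeeze: 20

```text
time_s: 7.5
eef_pos: [0.4543, -0.1833, 0.0379]
orientation: [1.865, 2.527, -0.005]
force: [-5.4, -1.2, 4.2]
width: 0.207
gripper_force: 19.5
```

carry_out:
  series:
    - [0.75,0,0,0,0,0,0]
    - [0.75,0,0,0,0,0,0]
    - [0.75,0,0,0,0,0,0]
    - [0.75,0,0,0.005,0,0,0]
    - [0.75,0,0,0.01,0,0,0]
    - [0.75,0,0,0.014,0,0,0]
    - [0.4,0,0,0.014,0,0,0]
    - [0.2,0,0,0.014,0,0,0]
    - [0.2,0,0,0.014,0,0,0]
    - [0.2,0,0,0.014,0,0,0]
  squeeze: 20

```text
time_s: 8.5
eef_pos: [0.4538, -0.1821, 0.022]
orientation: [-1.864, -2.527, 0.003]
force: [-4.5, -0.3, 1.3]
width: 0.404
gripper_force: 20.1
```

```bash
python3 - <<'E'
from h import *
s=st(); print(yawy(s)); R=Rn.from_rotvec(s['orientation']).as_matrix(); print('tool force',R.T@s['force'],R.T@s['torque'])
E
```

```text
{'time_s': 8.5, 'joint_positions': [-0.5178, -0.0083, -0.3039, 1.2772, -0.0014, 0.7532], 'eef_pos': [0.4538, -0.1821, 0.022], 'orientation': [-1.8637, -2.5268, 0.0025], 'force': [-4.4599, -0.2602, 1.3291], 'torque': [-0.1322, 0.9196, 0.0712], 'gripper_force': 20.0615, 'width': 0.404}
0.29980774990160797
tool force [ 1.06927097 -4.34095163 -1.31811542] [ 0.91768141  0.14509848 -0.07110701]
```

carry_out:
  series:
    - [0.2,0,-0.0007,0,0,0,0]
    - [0.2,0,-0.0015,0,0,0,0.06]
    - [0.2,0,-0.0015,0,0,0,0.12]
    - [0.2,0,-0.0015,0,0,0,0.18]
    - [0.2,0,-0.0015,0,0,0,0.24]
    - [0.2,0,-0.0015,0,0,0,0.3]
    - [0.2,0,-0.0015,0,0,0,0.36]
    - [0.2,0,-0.0015,0,0,0,0.42]
    - [0.2,0,-0.0015,0,0,0,0.48]
    - [0.2,0,-0.0015,0,0,0,0.5]
  squeeze: 20

```text
time_s: 9.5
eef_pos: [0.4542, -0.1821, 0.0221]
orientation: [2.433, 1.988, 0.003]
force: [-0.4, 1.4, -0.9]
width: 0.407
gripper_force: 20.0
```

```bash
python3 - <<'E'
from h import *
s=st(); print(yawy(s)); R=Rn.from_rotvec(s['orientation']).as_matrix(); print('tool force',R.T@s['force'],R.T@s['torque'])
E
```

```text
{'time_s': 9.5, 'joint_positions': [-0.5195, -0.0111, -0.3067, 1.2746, 0.0015, 1.2519], 'eef_pos': [0.4542, -0.1821, 0.0221], 'orientation': [2.4326, 1.9878, 0.0026], 'force': [-0.4044, 1.4125, -0.9465], 'torque': [0.2048, 0.1682, 0.1108], 'gripper_force': 19.9808, 'width': 0.407}
-0.20054392641870608
tool force [ 1.30250981 -0.67871722  0.94729693] [ 0.20576869  0.16728263 -0.11034063]
```

carry_out:
  series:
    - [0.2,0,0,0,0,0,0.04]
    - [0.2,0,0,0,0,0,0.08]
    - [0.2,0,0,0,0,0,0.12]
    - [0.2,0,0,0,0,0,0.16]
    - [0.2,0,0,0,0,0,0.2]
    - [0.2,0,0,0,0,0,0.24]
    - [0.2,0,0,0,0,0,0.28]
    - [0.2,0,0,0,0,0,0.32]
    - [0.2,0,0,0,0,0,0.35]
    - [0.2,0,0,0,0,0,0.35]
  squeeze: 20

```text
time_s: 10.5
eef_pos: [0.4543, -0.1821, 0.0221]
orientation: [2.741, 1.535, 0.003]
force: [0.7, 0.9, -2.7]
width: 0.407
gripper_force: 20.1
```

```bash
python3 - <<'E'
from h import *
s=st(); print(yawy(s)); R=Rn.from_rotvec(s['orientation']).as_matrix(); print('tool force',R.T@s['force'],R.T@s['torque'])
E
```

```text
{'time_s': 10.5, 'joint_positions': [-0.5194, -0.011, -0.3065, 1.2743, 0.0015, 1.6009], 'eef_pos': [0.4543, -0.1821, 0.0221], 'orientation': [2.7408, 1.5353, 0.0028], 'force': [0.717, 0.9046, -2.6883], 'torque': [0.2773, -0.1767, 0.0171], 'gripper_force': 20.093, 'width': 0.4072}
-0.5495494476498416
tool force [1.14189098 0.13643016 2.69010269] [-0.00579544  0.32876765 -0.01675301]
```

carry_out:
  series:
    - [0.2,0,0,0,0,0,0.025]
    - [0.2,0,0,0,0,0,0.05]
    - [0.2,0,0,0,0,0,0.075]
    - [0.2,0,0,0,0,0,0.1]
    - [0.2,0,0,0,0,0,0.125]
    - [0.2,0,0,0,0,0,0.15]
    - [0.2,0,0,0,0,0,0.175]
    - [0.2,0,0,0,0,0,0.2]
    - [0.2,0,0,0,0,0,0.2]
    - [0.2,0,0,0,0,0,0.2]
  squeeze: 20

```text
time_s: 11.5
eef_pos: [0.4533, -0.1834, 0.0222]
orientation: [2.88, 1.251, -0.002]
force: [-0.1, -4.6, -2.4]
width: 0.407
gripper_force: 24.2
```

```bash
python3 - <<'E'
from h import *
s=st(); print(yawy(s)); R=Rn.from_rotvec(s['orientation']).as_matrix(); print('tool force',R.T@s['force'],R.T@s['torque'])
E
```

```text
{'time_s': 11.5, 'joint_positions': [-0.5204, -0.0113, -0.3064, 1.2753, -0.0019, 1.8015], 'eef_pos': [0.4533, -0.1834, 0.0222], 'orientation': [2.8802, 1.2512, -0.002], 'force': [-0.0812, -4.611, -2.3895], 'torque': [-0.9391, 0.0797, 0.2178], 'gripper_force': 24.1828, 'width': 0.4075}
-0.7511436730013288
tool force [-3.42141758  3.08575526  2.3978947 ] [-0.58304128 -0.74060214 -0.21735507]
```

carry_out:
  series:
    - [0.2,0,0,0,0,0,0.01]
    - [0.2,0,0,0,0,0,0.02]
    - [0.2,0,0,0,0,0,0.03]
    - [0.2,0,0,0,0,0,0.04]
    - [0.2,0,0,0,0,0,0.05]
    - [0.2,0,0,0,0,0,0.06]
    - [0.2,0,0,0,0,0,0.06]
    - [0.2,0,0,0,0,0,0.06]
    - [0.2,0,0,0,0,0,0.06]
    - [0.2,0,0,0,0,0,0.06]
  squeeze: 20

```text
time_s: 12.5
eef_pos: [0.4539, -0.1826, 0.0223]
orientation: [2.917, 1.166, 0.001]
force: [0.8, -5.9, -2.7]
width: 0.403
gripper_force: 22.6
```

```bash
python3 - <<'E'
from h import *
s=st(); print(yawy(s)); R=Rn.from_rotvec(s['orientation']).as_matrix(); print('tool force',R.T@s['force'],R.T@s['torque'])
E
```

```text
{'time_s': 12.5, 'joint_positions': [-0.5197, -0.0112, -0.3063, 1.275, 0.0, 1.8611], 'eef_pos': [0.4539, -0.1826, 0.0223], 'orientation': [2.9165, 1.1662, 0.0008], 'force': [0.8226, -5.8935, -2.6578], 'torque': [-1.0976, -0.1735, 0.2634], 'gripper_force': 22.6097, 'width': 0.4034}
-0.8100153548399681
tool force [-3.46831468  4.83393001  2.66034224] [-0.91453047 -0.63090105 -0.2640557 ]
```

carry_out:
  series:
    - [0.65,0,0,0,0,0,0]
    - [0.65,0,0,0,0,0,0]
    - [0.65,0,0,0,0,0,-0.12]
    - [0.65,0,0,0,0,0,-0.24]
    - [0.65,0,0,0,0,0,-0.36]
    - [0.65,0,0,0,0,0,-0.47]
    - [0.2,0,0,0,0,0,-0.47]
    - [0.2,0,0,0,0,0,-0.47]
    - [0.2,0,0,0,0,0,-0.47]
    - [0.2,0,0,0,0,0,-0.47]
  squeeze: 20

```text
time_s: 13.5
eef_pos: [0.4543, -0.1819, 0.0224]
orientation: [-2.566, -1.813, -0.003]
force: [2.1, 1.0, 1.0]
width: 0.38
gripper_force: 19.8
```

```bash
python3 - <<'E'
from h import *
s=st(); print(yawy(s)); R=Rn.from_rotvec(s['orientation']).as_matrix(); print('tool force',R.T@s['force'],R.T@s['torque'])
E
```

```text
{'time_s': 13.5, 'joint_positions': [-0.5193, -0.0114, -0.3061, 1.2754, 0.0017, 1.3918], 'eef_pos': [0.4543, -0.1819, 0.0224], 'orientation': [-2.5655, -1.8132, -0.0029], 'force': [2.1131, 0.9936, 1.0446], 'torque': [0.2994, -0.4352, 0.1455], 'gripper_force': 19.7701, 'width': 0.3798}
-0.34032418824116306
tool force [ 1.64352523  1.66129552 -1.04042378] [-0.31013505  0.42763272 -0.1455722 ]
```

carry_out:
  series:
    - [0.2,0,0,0,0,0,0.02]
    - [0.2,0,0,0,0,0,0.04]
    - [0.2,0,0,0,0,0,0.06]
    - [0.2,0,0,0,0,0,0.08]
    - [0.2,0,0,0,0,0,0.1]
    - [0.2,0,0,0,0,0,0.12]
    - [0.2,0,0,0,0,0,0.12]
    - [0.2,0,0,0,0,0,0.12]
    - [0.2,0,0,0,0,0,0.12]
    - [0.2,0,0,0,0,0,0.12]
  squeeze: 20

```text
time_s: 14.5
eef_pos: [0.4541, -0.1824, 0.0224]
orientation: [2.669, 1.656, 0.002]
force: [3.9, 2.9, 4.2]
width: 0.378
gripper_force: 29.7
```

```bash
python3 - <<'E'
from h import *
s=st(); print(yawy(s)); R=Rn.from_rotvec(s['orientation']).as_matrix(); print('tool force',R.T@s['force'],R.T@s['torque'])
E
```

```text
{'time_s': 14.5, 'joint_positions': [-0.5196, -0.0114, -0.3061, 1.2752, 0.0007, 1.511], 'eef_pos': [0.4541, -0.1824, 0.0224], 'orientation': [2.6688, 1.6565, 0.0016], 'force': [3.9173, 2.9328, 4.2396], 'torque': [0.6536, -0.8808, 0.9841], 'gripper_force': 29.692, 'width': 0.3778}
-0.4598455412494696
tool force [ 4.36922279  2.21282631 -4.23485005] [-0.49860846  0.97752306 -0.98346071]
```

carry_out:
  series:
    - [0.2,0,0,0,0,0,-0.02]
    - [0.2,0,0,0,0,0,-0.04]
    - [0.55,0,0,0,0,0,-0.04]
    - [0.55,0,0,0,0,0,-0.04]
    - [0.2,0,0,0,0,0,-0.04]
    - [0.2,0,0,0,0,0,-0.04]
    - [0.2,0,0,0,0,0,-0.04]
    - [0.2,0,0,0,0,0,-0.04]
    - [0.2,0,0,0,0,0,-0.04]
    - [0.2,0,0,0,0,0,-0.04]
  squeeze: 20

```text
time_s: 15.5
eef_pos: [0.4535, -0.1835, 0.0217]
orientation: [2.635, 1.708, -0.002]
force: [3.2, -5.3, -3.8]
width: 0.383
gripper_force: 20.3
```

```bash
python3 - <<'E'
from h import *
s=st(); print(yawy(s)); R=Rn.from_rotvec(s['orientation']).as_matrix(); print('tool force',R.T@s['force'],R.T@s['torque'])
E
```

```text
{'time_s': 15.5, 'joint_positions': [-0.5202, -0.0107, -0.3069, 1.274, -0.0019, 1.4712], 'eef_pos': [0.4535, -0.1835, 0.0217], 'orientation': [2.6351, 1.708, -0.0023], 'force': [3.2251, -5.3454, -3.7532], 'torque': [-1.0209, -0.5493, 0.0933], 'gripper_force': 20.3086, 'width': 0.3834}
-0.4206002807355679
tool force [-3.55527027  5.12523029  3.76207925] [-0.91845134 -0.70757992 -0.09174931]
```

carry_out:
  series:
    - [0.65,0,0,0,0,0,0]
    - [0.7,0,0,0,0,0,0]
    - [0.8,0,0,-0.04,0,0,0]
    - [1,0,0,-0.08,0,0,0]
    - [1,0.03,0,-0.12,0,0,-0.14]
    - [1,0.07,-0.005,-0.13,0,0,-0.28]
    - [1,0.12,-0.01,-0.13,0,0,-0.42]
    - [1,0.16,-0.02,-0.13,0,0,-0.56]
    - [1,0.2,-0.02,-0.13,0,0,-0.7]
    - [1,0.2,-0.02,-0.13,0,0,-0.75]
  squeeze: 20

```text
time_s: 16.5
eef_pos: [0.5171, 0.0132, 0.1521]
orientation: [-1.813, -2.563, -0.003]
force: [-1.3, -0.5, -0.1]
width: 1.002
gripper_force: 0.0
```

```bash
python3 - <<'E'
from h import *
s=st(); print(yawy(s)); go([.5894,.264,.15],1.81)
E
```

```text
{'time_s': 16.5, 'joint_positions': [-0.106, 0.0227, -0.0122, 1.5367, 0.0027, 1.1251], 'eef_pos': [0.5171, 0.0132, 0.1521], 'orientation': [-1.8129, -2.5633, -0.0031], 'force': [-1.3379, -0.5424, -0.0823], 'torque': [-0.0191, -0.038, 0.0507], 'gripper_force': 0.0, 'width': 1.0018}
0.3396726634405505
shift [0.2124, 0.1517, 0.0028] turn [0.0024, -0.0019, -1.4703]
```

carry_out:
  series:
    - [1,0.02,0.015,0,0,0,-0.149]
    - [1,0.045,0.03,0,0,0,-0.298]
    - [1,0.07,0.05,0,0,0,-0.447]
    - [1,0.095,0.07,0,0,0,-0.596]
    - [1,0.12,0.085,0,0,0,-0.745]
    - [1,0.145,0.1,0,0,0,-0.894]
    - [1,0.17,0.12,0,0,0,-1.043]
    - [1,0.195,0.135,0,0,0,-1.192]
    - [1,0.2183,0.1514,0,0,0,-1.341]
    - [1,0.2183,0.1514,0,0,0,-1.48]

```text
time_s: 17.5
eef_pos: [0.5885, 0.2675, 0.1511]
orientation: [0.39, -3.115, -0.003]
force: [0.2, -0.9, 0.0]
width: 0.994
gripper_force: 0.0
```

```bash
python3 - <<'E'
from fit import *
S=read_camera('scene'); s=st(); print(yawy(s))
T=dict(np.load('top.npz'));S0=dict(np.load('scene.npz'))
p=np.array(s['eef_pos']); a=yawy(s); y=np.array([np.cos(a),np.sin(a),0])
im=S['color']; P=pix(S,[p+[0,0,.045]+.0425*y,p+[0,0,.045]-.0425*y,p+[0,0,.03]]); u,v=np.round(P[2]).astype(int)
w=cv2.resize(im[v-40:v+60,u-60:u+60],(720,600),interpolation=cv2.INTER_CUBIC)
for q in P: cv2.drawMarker(w,tuple(int(x) for x in (q-[u-60,v-40]+.5)*6),(0,0,255),0,12,1)
cv2.imwrite('pics/crop5.png',w)
E
```

```text
{'time_s': 17.55, 'joint_positions': [0.3203, 0.368, 0.3829, 1.588, 0.0008, 0.069], 'eef_pos': [0.5883, 0.2659, 0.1513], 'orientation': [0.3934, -3.1144, -0.0005], 'force': [-0.3447, -0.0679, -0.4152], 'torque': [-0.0144, 0.0701, -0.0104], 'gripper_force': 0.0, 'width': 1.0022}
1.8220747919036262
```

View pics/crop5.png

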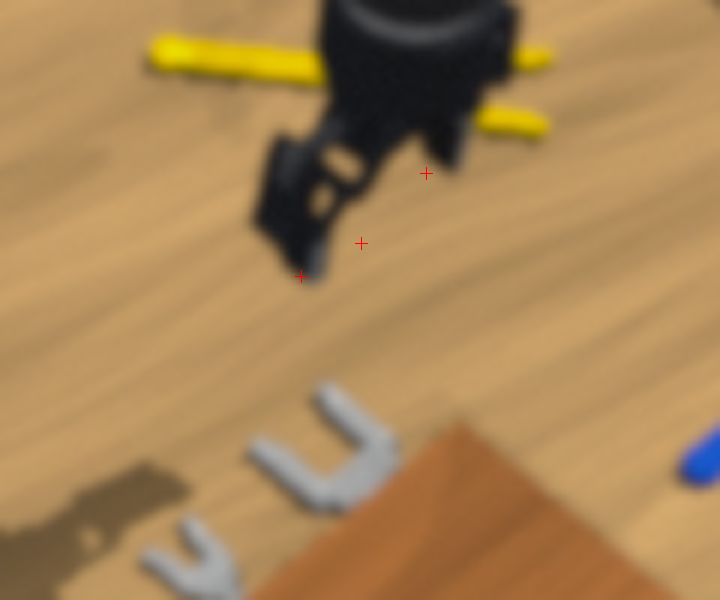

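carry_out:
  series:
    - [1,0,0,0.03,0,0,0]
    - [1,0,0,0.06,0,0,0]
    - [1,0,0,0.09,0,0,0]
    - [1,0,0,0.12,0,0,0]
    - [1,0,0,0.145,0,0,0]
    - [1,0,0,0.16,0,0,0]
    - [1,0,0,0.17,0,0,0]
    - [1,0,0,0.176,0,0,0]
    - [1,0,0,0.18,0,0,0]
    - [1,0,0,0.182,0,0,0]

```text
time_s: 18.55
eef_pos: [0.5902, 0.2642, -0.029]
orientation: [-0.374, 3.118, 0.001]
force: [-0.8, -0.5, -0.0]
width: 0.999
gripper_force: 0.0
```

carry_out:
  series:
    - [0.8,0,0,0,0,0,0]
    - [0.75,0,0,0,0,0,0]
    - [0.7,0,0,0,0,0,0]
    - [0.65,0,0,0,0,0,0]
    - [0.5,0,0,0,0,0,0]
    - [0.5,0,0,0,0,0,0]
    - [0.5,0,0,0,0,0,0]
    - [0.5,0,0,0,0,0,0]
    - [0.5,0,0,0,0,0,0]
    - [0.5,0,0,0,0,0,0]
  squeeze: 40

```text
time_s: 19.55
eef_pos: [0.5901, 0.2642, -0.029]
orientation: [-0.375, 3.117, 0.001]
force: [0.6, 0.6, 5.4]
width: 0.504
gripper_force: 2.7
```

carry_out:
  series:
    - [1,0,0,-0.002,0,0,0]
    - [1,0,0,-0.002,0,0,0]
    - [1,0,0,0,0,0,0]
    - [1,0,0,0.003,0,0,0]
    - [1,0,0,0.007,0,0,0]
    - [0.8,0,0,0.007,0,0,0]
    - [0.5,0,0,0.007,0,0,0]
    - [0.5,0,0,0.007,0,0,0]
    - [0.5,0,0,0.007,0,0,0]
    - [0.5,0,0,0.007,0,0,0]
  squeeze: 40

```text
time_s: 20.55
eef_pos: [0.5895, 0.2639, -0.0369]
orientation: [-0.375, 3.119, 0.0]
force: [0.3, 0.9, -0.9]
width: 0.656
gripper_force: 42.6
```

```bash
python3 - <<'E'
from fit import *
s=st(); print(yawy(s))
E
```

```text
{'time_s': 20.55, 'joint_positions': [0.3172, 0.4261, 0.0806, 1.2251, 0.0, 0.078], 'eef_pos': [0.5895, 0.2639, -0.0369], 'orientation': [-0.3748, 3.1189, 0.0001], 'force': [0.3319, 0.8527, -0.8967], 'torque': [0.0434, -0.0783, -0.014], 'gripper_force': 42.6389, 'width': 0.6559}
1.8100019794427642
```

carry_out:
  series:
    - [0.5,0,0,-0.002,0,0,0]
    - [0.5,0.015,0,-0.002,0,0,0]
    - [0.5,0.04,0,-0.002,0,0,0]
    - [0.5,0.065,0,-0.002,0,0,0]
    - [0.5,0.09,0,-0.002,0,0,0]
    - [0.5,0.115,0,-0.002,0,0,0]
    - [0.5,0.14,0,-0.002,0,0,0]
    - [0.5,0.165,0,-0.002,0,0,0]
    - [0.5,0.182,0,-0.002,0,0,0]
    - [0.5,0.182,0,-0.002,0,0,0]
  squeeze: 60

```text
time_s: 21.55
eef_pos: [0.4094, 0.22, -0.0357]
orientation: [0.375, -3.116, 0.001]
force: [-0.4, -0.1, -1.1]
width: 0.647
gripper_force: 63.7
```

carry_out:
  series:
    - [0.5,0,0,0.001,0,0,0]
    - [0.5,0,0,0.002,0,0,0]
    - [0.7,0,0,0.001,0,0,0]
    - [1,0,0,0,0,0,0]
    - [1,0,0,0,0,0,0]
    - [1,0,0,-0.03,0,0,0]
    - [1,0,0,-0.07,0,0,0]
    - [1,-0.02,0,-0.1,0,0,0]
    - [1,-0.04,0,-0.11,0,0,0]
    - [1,-0.06,0,-0.11,0,0,0]

```text
time_s: 22.55
eef_pos: [0.4742, 0.2361, 0.0788]
orientation: [-0.374, 3.112, 0.002]
force: [0.4, 0.2, -0.1]
width: 1.002
gripper_force: 0.0
```

```bash
cat >> fit.py <<'E'
WF=np.array([(-22,22),(-22,29),(21,29),(38,10),(202,10),(202,-10),(38,-10),(21,-29),(-22,-29),(-22,-22),(-13,-16.9),(19.4,-16.9),(19.4,16.9),(-13,16.9)])/1e3
E
python3 - <<'E'
from fit import *
s=st(); S=read_camera('scene'); T=read_camera('top')
ims=[]
for c,nm in((S,'s'),(T,'t')):
    p,e=fitw([c],[.4125,.221,.239],W=WF,half=80); print(nm,p.round(4),round(e,1))
    P=pix(c,[[.47,.23,.01]])[0].astype(int); 
    b=(P[0]-60,P[1]-60,P[0]+60,P[1]+60); im=cv2.resize(c['color'][b[1]:b[3],b[0]:b[2]],(400,400),interpolation=cv2.INTER_CUBIC)
    q=((pix(c,placed(p,WF,.009))-b[:2]+.5)*400/120).astype(np.int32); cv2.polylines(im,[q],True,(0,0,255),1); ims.append(im)
cv2.imwrite('pics/crop6.png',np.hstack(ims))
E
```

```text
{'time_s': 22.55, 'joint_positions': [0.3353, 0.0578, -0.1218, 1.3843, 0.0, 0.096], 'eef_pos': [0.4742, 0.2361, 0.0788], 'orientation': [-0.3741, 3.1124, 0.0023], 'force': [0.3843, 0.1919, -0.0677], 'torque': [-0.0221, -0.0511, 0.0316], 'gripper_force': 0.0, 'width': 1.0017}
s [0.4132 0.2203 0.2359] 344.6
t [0.4474 0.248  0.4257] 4842.5
```

View pics/crop6.png

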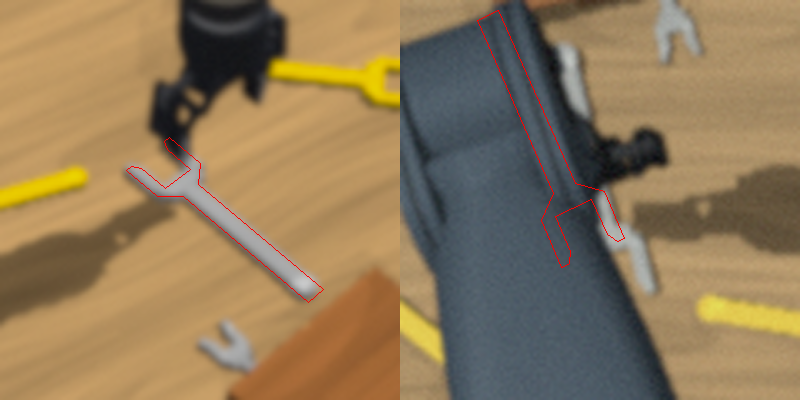

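carry_out:
  series:
    - [0.6,-0.03,0,0.01,0,0,0]
    - [0.5,-0.06,0,0.03,0,0,0]
    - [0.5,-0.0836,0,0.06,0,0,0]
    - [0.5,-0.0836,0,0.085,0,0,0]
    - [0.5,-0.0836,0,0.1,0,0,0]
    - [0.5,-0.0836,0,0.107,0,0,0]
    - [0.1,-0.0836,0,0.107,0,0,0]
    - [0.1,-0.0836,0,0.107,0,0,0]
    - [0.1,-0.0836,0,0.107,0,0,0]
    - [0.1,-0.0836,0,0.107,0,0,0]
  squeeze: 110

```text
time_s: 23.65
eef_pos: [0.5529, 0.2551, -0.0305]
orientation: [-0.375, 3.117, 0.001]
force: [0.9, 0.2, -1.1]
width: 0.174
gripper_force: 107.9
```

```bash
python3 - <<'E'
from fit import *
s=st(); print(yawy(s))
E
```

```text
{'time_s': 23.65, 'joint_positions': [0.3222, 0.3272, -0.0342, 1.207, 0.0001, 0.083], 'eef_pos': [0.5529, 0.2551, -0.0305], 'orientation': [-0.3747, 3.1169, 0.0008], 'force': [0.8891, 0.2215, -1.0874], 'torque': [-0.0126, -0.0423, 0.0304], 'gripper_force': 107.9459, 'width': 0.1744}
1.810082314924694
```

carry_out:
  series:
    - [0.1,0,0,-0.03,0,0,0]
    - [0.1,0,0,-0.075,0,0,0]
    - [0.1,0,0,-0.12,0,0,0]
    - [0.1,0.009,-0.033,-0.15,0,0,-0.127]
    - [0.1,0.018,-0.067,-0.153,0,0,-0.255]
    - [0.1,0.027,-0.1,-0.153,0,0,-0.382]
    - [0.1,0.037,-0.134,-0.153,0,0,-0.51]
    - [0.1,0.046,-0.167,-0.153,0,0,-0.637]
    - [0.1,0.055,-0.201,-0.153,0,0,-0.765]
    - [0.1,0.0641,-0.2343,-0.153,0,0,-0.892]
  squeeze: 115

```text
time_s: 24.65
eef_pos: [0.5454, 0.0106, 0.1218]
orientation: [-1.69, 2.647, -0.001]
force: [1.0, 0.2, -1.7]
width: 0.169
gripper_force: 114.1
```

carry_out:
  series:
    - [0.1,0,0,0,0,0,0]
    - [0.1,0,0,0,0,0,0]
    - [0.1,0,0,0,0,0,0]
    - [0.1,0,0,0.02,0,0,0]
    - [0.1,0,0,0.04,0,0,0]
    - [0.1,0,0,0.05,0,0,0]
    - [0.1,0,0,0.06,0,0,0]
    - [0.1,0,0,0.06,0,0,0]
    - [0.1,0,0,0.06,0,0,0]
    - [0.1,0,0,0.06,0,0,0]

```text
time_s: 25.65
eef_pos: [0.5462, 0.012, 0.0623]
orientation: [-1.683, 2.651, -0.002]
force: [0.7, -0.6, -1.2]
width: 0.172
gripper_force: 114.0
```

```bash
python3 - <<'E'
from fit import *
s=st(); print(yawy(s)); S=read_camera('scene'); T=read_camera('top')
zt=s['eef_pos'][2]+.0305+.009; a=yawy(s)-np.pi/2; p0=[s['eef_pos'][0]-.145*np.cos(a),s['eef_pos'][1]-.145*np.sin(a),a]; print('pred jaw',np.round(p0,4),zt)
def show(c,p,z,n):
    P=pix(c,[[p0[0],p0[1],z]])[0].astype(int); b=P-40
    im=cv2.resize(c['color'][b[1]:b[1]+80,b[0]:b[0]+80],(400,400),interpolation=cv2.INTER_CUBIC)
    q=((pix(c,placed(p,W,z))-b+.5)*5).astype(np.int32); cv2.polylines(im,[q],True,(0,0,255),1); return im
np.savez('s1.npz',**S); np.savez('t1.npz',**T)
cv2.imwrite('pics/crop7.png',np.hstack([show(S,p0,zt,'s'),show(T,p0,zt,'t')]))
# wrench plane heights from depth along the head
for c,n in((S,'s'),(T,'t')):
    for x in(-.018,.025,.05,.08):
        for y in ((-.023,.023) if x<0 else (0,)):
            uv=pix(c,placed(p0,[[x,y]],zt)); print(n,x,y,by_depth(c,uv)[0].round(3))
E
```

```text
{'time_s': 25.65, 'joint_positions': [-0.1009, 0.1126, -0.0964, 1.3597, 0.0, -1.2322], 'eef_pos': [0.5462, 0.012, 0.0623], 'orientation': [-1.6829, 2.6509, -0.002], 'force': [0.696, -0.6308, -1.2202], 'torque': [0.0664, -0.0148, -0.0097], 'gripper_force': 114.0446, 'width': 0.1722}
2.70210815099544
pred jaw [ 0.4845 -0.1193  1.1313] 0.10177544972476073
s -0.018 -0.023 [ 0.449 -0.137  0.021]
s -0.018 0.023 [ 0.453 -0.125  0.097]
s 0.025 0 [ 0.492 -0.096  0.097]
s 0.05 0 [ 0.505 -0.074  0.1  ]
s 0.08 0 [ 0.517 -0.046  0.1  ]
t -0.018 -0.023 [ 0.498 -0.146  0.1  ]
t -0.018 0.023 [ 0.463 -0.139  0.021]
t 0.025 0 [ 0.495 -0.096  0.107]
t 0.05 0 [ 0.448 -0.014  0.575]
t 0.08 0 [0.455 0.003 0.583]
```

View pics/crop7.png

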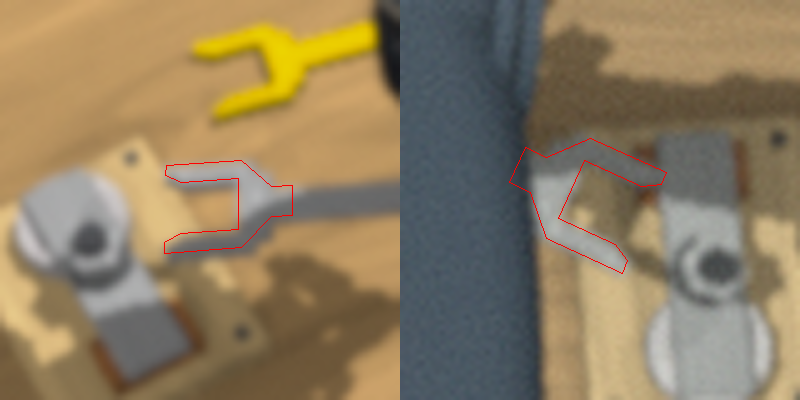

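carry_out:
  series:
    - [0.1,0,0,0.012,0,0,0]
    - [0.1,0,0,0.025,0,0,0]
    - [0.1,0,0,0.035,0,0,0]
    - [0.1,0,0,0.038,0,0,0]
    - [0.1,0.006,0,0.038,0,0,0]
    - [0.1,0.014,0,0.038,0,0,0]
    - [0.1,0.021,0,0.038,0,0,0]
    - [0.1,0.027,0,0.038,0,0,0]
    - [0.1,0.031,0,0.038,0,0,0]
    - [0.1,0.034,0,0.038,0,0,0]

```text
time_s: 26.75
eef_pos: [0.5309, -0.0194, 0.0235]
orientation: [-1.683, 2.652, -0.001]
force: [0.2, -0.7, -2.0]
width: 0.169
gripper_force: 114.1
```

```bash
python3 - <<'E'
from fit import *
s=st(); print(yawy(s)); R=Rn.from_rotvec(s['orientation']).as_matrix(); print('tool force',R.T@s['force'],R.T@s['torque'])
a=yawy(s)-np.pi/2; d=np.array([.4537,-.1825])-s['eef_pos'][:2]; print('nut in wrench axes rel TCP',d@[np.cos(a),np.sin(a)],d@[-np.sin(a),np.cos(a)])
S=read_camera('scene'); z=s['eef_pos'][2]+.0395
p0=[s['eef_pos'][0]-.145*np.cos(a),s['eef_pos'][1]-.145*np.sin(a),a]
p,e=fitw([S],p0,W=W,half=30,z=z); print(np.round(p0,4),p.round(4),e)
E
```

```text
{'time_s': 26.75, 'joint_positions': [-0.1628, 0.096, -0.1929, 1.2811, 0.0001, -1.2934], 'eef_pos': [0.5309, -0.0194, 0.0235], 'orientation': [-1.6826, 2.6523, -0.0007], 'force': [0.1924, -0.6617, -1.9916], 'torque': [0.0615, -0.0317, -0.0035], 'gripper_force': 114.0673, 'width': 0.1688}
2.701443968175982
tool force [ 0.51710158 -0.4546565   1.99177695] [ 0.0024591  -0.06915555  0.00354949]
nut in wrench axes rel TCP -0.18046700890903244 0.00033165001051112253
[ 0.4691 -0.1506  1.1306] [ 0.4733 -0.1509  1.1516] 821.3640126638891
```

carry_out:
  series:
    - [0.1,0.005,0,0,0,0,0]
    - [0.1,0.01,0,0,0,0,0]
    - [0.1,0.014,0,0,0,0,0]
    - [0.1,0.018,0,0,0,0,0]
    - [0.1,0.022,0,0,0,0,0]
    - [0.1,0.026,0,0,0,0,0]
    - [0.1,0.029,0,0,0,0,0]
    - [0.1,0.032,0,0,0,0,0]
    - [0.1,0.033,0,0,0,0,0]
    - [0.1,0.034,0,0,0,0,0]

```text
time_s: 27.8
eef_pos: [0.5195, -0.0428, 0.0241]
orientation: [-1.681, 2.637, 0.013]
force: [4.9, 16.8, -0.2]
width: 0.17
gripper_force: 114.2
```

```bash
python3 - <<'E'
from fit import *
s=st(); print(yawy(s)); R=Rn.from_rotvec(s['orientation']).as_matrix(); print('tool force',R.T@s['force'],R.T@s['torque'])
a=yawy(s)-np.pi/2; d=np.array([.4537,-.1825])-s['eef_pos'][:2]; print('nut in wrench axes rel TCP',d@[np.cos(a),np.sin(a)],d@[-np.sin(a),np.cos(a)])
E
```

```text
{'time_s': 27.8, 'joint_positions': [-0.2218, 0.0645, -0.2252, 1.2773, 0.0161, -1.3565], 'eef_pos': [0.5195, -0.0428, 0.0241], 'orientation': [-1.6808, 2.6374, 0.0135], 'force': [4.8677, 16.7501, -0.2421], 'torque': [3.5624, -1.2831, -0.0995], 'gripper_force': 114.1918, 'width': 0.1702}
2.7055542683780534
tool force [-17.232356     2.66224048   0.52592735] [-0.33987027 -3.77094904  0.10629821]
nut in wrench axes rel TCP -0.15443260738668144 0.0006206257082632879
```

```bash
python3 - <<'E'
from fit import *
s=st(); S=read_camera('scene'); T=read_camera('top'); z=s['eef_pos'][2]+.0395
a=yawy(s)-np.pi/2; p0=[s['eef_pos'][0]-.145*np.cos(a),s['eef_pos'][1]-.145*np.sin(a),a]; print(p0,z)
H=np.array([(16*np.cos(k)/np.cos(np.pi/6),16*np.sin(k)/np.cos(np.pi/6)) for k in np.arange(6)*np.pi/3])/1e3
ims=[]
for c in(S,T):
    P=pix(c,[[.4637,-.17,z]])[0].astype(int); b=P-20
    im=cv2.resize(c['color'][b[1]:b[1]+40,b[0]:b[0]+40],(400,400),interpolation=cv2.INTER_CUBIC)
    for p,w,zz,col in((p0,W,z,(0,0,255)),([.4537,-.1825,-.44+np.pi/6],H,.067,(0,255,0))):
        q=((pix(c,placed(p,w,zz))-b+.5)*10).astype(np.int32); cv2.polylines(im,[q],True,col,1)
    ims.append(im)
cv2.imwrite('pics/crop8.png',np.hstack(ims))
E
```

```text
{'time_s': 27.8, 'joint_positions': [-0.2218, 0.0645, -0.2252, 1.2773, 0.0161, -1.3565], 'eef_pos': [0.5195, -0.0428, 0.0241], 'orientation': [-1.6808, 2.6374, 0.0135], 'force': [4.8677, 16.7501, -0.2421], 'torque': [3.5624, -1.2831, -0.0995], 'gripper_force': 114.1918, 'width': 0.1702}
[np.float64(0.45824643420362904), np.float64(-0.17421210555007446), np.float64(1.1347579415831568)] 0.06363962606378608
```

View pics/crop8.png

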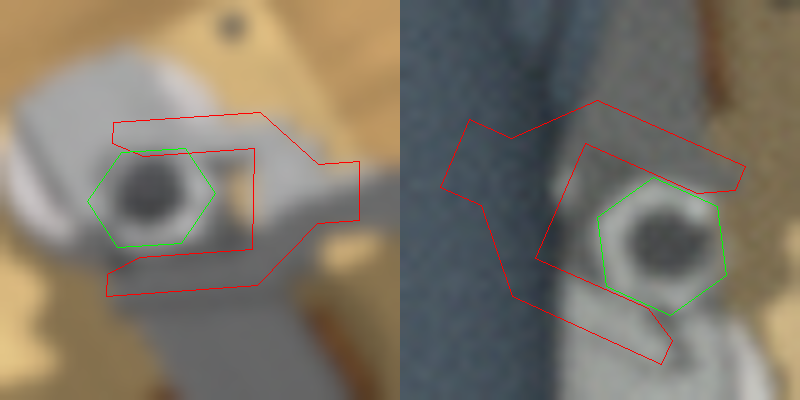

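carry_out:
  series:
    - [0.1,-0.006,0,0,0,0,0]
    - [0.1,-0.011,0,0,0,0,0]
    - [0.1,-0.011,0.005,0,0,0,-0.03]
    - [0.1,-0.0107,0.0101,0,0,0,-0.06]
    - [0.1,-0.008,0.01,0,0,0,-0.06]
    - [0.1,-0.006,0.0098,0,0,0,-0.06]
    - [0.1,-0.004,0.0097,0,0,0,-0.06]
    - [0.1,-0.0027,0.0096,0,0,0,-0.06]
    - [0.1,-0.001,0.0095,0,0,0,-0.06]
    - [0.1,0.0003,0.0094,0,0,0,-0.06]

```text
time_s: 28.9
eef_pos: [0.5078, -0.046, 0.0232]
orientation: [-1.762, 2.6, -0.0]
force: [0.2, 0.7, -2.1]
width: 0.17
gripper_force: 114.1
```

```bash
cat > q.py <<'E'
from fit import *
s=bot.observe(); print(yawy(s)); R=Rn.from_rotvec(s['orientation']).as_matrix(); print('tool force',(R.T@s['force']).round(2),(R.T@s['torque']).round(3))
a=yawy(s)-np.pi/2; d=np.array([.4537,-.1825])-s['eef_pos'][:2]; print('theta',a%(2*np.pi),'nut in wrench axes rel TCP',d@[np.cos(a),np.sin(a)],d@[-np.sin(a),np.cos(a)])
E
python3 q.py
```

```text
2.7619609033506007
tool force [-0.69  0.06  2.1 ] [ 0.097 -0.405 -0.097]
theta 1.1911645765557042 nut in wrench axes rel TCP -0.1468861905947575 -0.00031742509760274845
```

carry_out:
  series:
    - [0.1,0.0005,-0.0015,0,0,0,0.01]
    - [0.1,0.001,-0.0029,0,0,0,0.02]
    - [0.1,0.001,-0.0044,0,0,0,0.03]
    - [0.1,0.0011,-0.0059,0,0,0,0.04]
    - [0.1,0.0012,-0.0073,0,0,0,0.05]
    - [0.1,0.0013,-0.0088,0,0,0,0.06]
    - [0.1,0.0014,-0.0103,0,0,0,0.07]
    - [0.1,0.0015,-0.0117,0,0,0,0.08]
    - [0.1,0.0015,-0.0117,0,0,0,0.08]
    - [0.1,0.0015,-0.0117,0,0,0,0.08]

```text
time_s: 29.9
eef_pos: [0.5175, -0.0515, 0.0229]
orientation: [1.656, -2.669, -0.001]
force: [-2.4, 1.3, -1.8]
width: 0.172
gripper_force: 114.1
```

```bash
python3 q.py
```

```text
2.681720753678537
tool force [-0.1   2.67  1.79] [-0.476 -0.471 -0.1  ]
theta 1.1109244268836402 nut in wrench axes rel TCP -0.14567637420272359 -0.0009216402985267394
```

carry_out:
  series:
    - [0.1,0.0002,-0.0073,0,0,0,0.05]
    - [0.1,0.0007,-0.0146,0,0,0,0.1]
    - [0.1,0.0016,-0.0218,0,0,0,0.15]
    - [0.1,0.0029,-0.029,0,0,0,0.2]
    - [0.1,0.0045,-0.0361,0,0,0,0.25]
    - [0.1,0.0065,-0.0431,0,0,0,0.3]
    - [0.1,0.0089,-0.0501,0,0,0,0.35]
    - [0.1,0.011,-0.0555,0,0,0,0.39]
    - [0.1,0.011,-0.0555,0,0,0,0.39]
    - [0.1,0.011,-0.0555,0,0,0,0.39]
  squeeze: 120

```text
time_s: 30.9
eef_pos: [0.5615, -0.0856, 0.0224]
orientation: [1.109, -2.937, -0.003]
force: [-3.5, 2.2, -1.2]
width: 0.166
gripper_force: 118.9
```

```bash
python3 q.py
```

```text
2.2928733294784007
tool force [1.16 3.9  1.24] [-0.978  0.029 -0.201]
theta 0.7220770026835042 nut in wrench axes rel TCP -0.14495354560470114 -0.0014475350881955201
```

carry_out:
  series:
    - [0.1,0.0002,-0.0073,0,0,0,0.05]
    - [0.1,0.0007,-0.0146,0,0,0,0.1]
    - [0.1,0.0016,-0.0218,0,0,0,0.15]
    - [0.1,0.0029,-0.029,0,0,0,0.2]
    - [0.1,0.0045,-0.0361,0,0,0,0.25]
    - [0.1,0.0065,-0.0431,0,0,0,0.3]
    - [0.1,0.0089,-0.0501,0,0,0,0.35]
    - [0.1,0.0107,-0.0548,0,0,0,0.385]
    - [0.1,0.0107,-0.0548,0,0,0,0.385]
    - [0.1,0.0107,-0.0548,0,0,0,0.385]
  squeeze: 120

```text
time_s: 31.9
eef_pos: [0.5905, -0.1336, 0.0229]
orientation: [0.528, -3.096, -0.002]
force: [-2.6, 5.8, -1.3]
width: 0.169
gripper_force: 118.9
```

```bash
python3 q.py; python3 - <<'E'
from fit import *
s=st(); a=yawy(s)-np.pi/2; z=s['eef_pos'][2]+.0395
p0=[s['eef_pos'][0]-.146*np.cos(a),s['eef_pos'][1]-.146*np.sin(a),a]; ims=[]
for n in('scene','top'):
    c=read_camera(n); P=pix(c,[[.48,-.17,z]])[0].astype(int); b=P-40
    im=cv2.resize(c['color'][b[1]:b[1]+80,b[0]:b[0]+80],(400,400),interpolation=cv2.INTER_CUBIC)
    q=((pix(c,placed(p0,WF,z))-b+.5)*5).astype(np.int32); cv2.polylines(im,[q],True,(0,0,255),1); ims.append(im)
cv2.imwrite('pics/crop9.png',np.hstack(ims))
E
```

```text
1.9083215999351708
tool force [0.57 6.33 1.27] [-1.119  0.117 -0.189]
theta 0.33752527314027425 nut in wrench axes rel TCP -0.1453111791227419 -0.0008303291179753425
{'time_s': 31.9, 'joint_positions': [-0.3335, 0.2863, 0.0246, 1.3102, 0.0005, -0.671], 'eef_pos': [0.5905, -0.1336, 0.0229], 'orientation': [0.5276, -3.0963, -0.0015], 'force': [-2.6368, 5.7883, -1.2669], 'torque': [1.0175, 0.4811, 0.1884], 'gripper_force': 118.8621, 'width': 0.1686}
```

View pics/crop9.png

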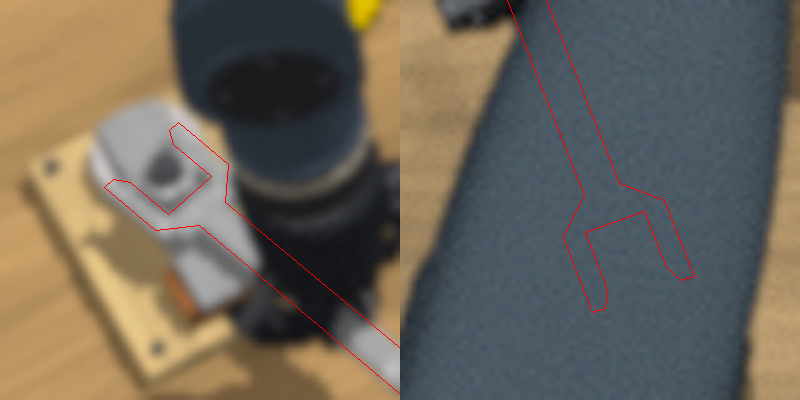

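carry_out:
  series:
    - [0.1,0.0001,0.0045,0,0,0,-0.03]
    - [0.1,0.0003,0.0088,0,0,0,-0.06]
    - [0.1,0.0006,0.0131,0,0,0,-0.09]
    - [0.1,-0.0094,0.014,0,0,0,-0.09]
    - [0.1,-0.0194,0.0149,0,0,0,-0.09]
    - [0.1,-0.0294,0.0158,0,0,0,-0.09]
    - [0.1,-0.0444,0.0172,0,0,0,-0.09]
    - [0.1,-0.0594,0.0185,0,0,0,-0.09]
    - [0.1,-0.0741,0.0198,0,0,0,-0.09]
    - [0.1,-0.0741,0.0198,-0.02,0,0,-0.09]

```text
time_s: 33.0
eef_pos: [0.6553, -0.0898, 0.0404]
orientation: [0.668, -3.069, -0.002]
force: [-0.1, -0.0, -1.1]
width: 0.164
gripper_force: 118.7
```

```bash
python3 q.py; python3 - <<'E'
from fit import *
go([.5396,.3119,.11],2.171)
E
```

```text
1.9993481294512918
tool force [0.08 0.02 1.07] [-0.072 -0.074  0.004]
theta 0.42855180265639525 nut in wrench axes rel TCP -0.221924983271039 -0.000564350686517931
shift [-0.0616, 0.4135, -0.069] turn [0.0015, -0.0007, -0.1717]
```

carry_out:
  series:
    - [0.1,0,0.01,-0.035,0,0,0]
    - [0.1,-0.005,0.04,-0.069,0,0,-0.02]
    - [0.1,-0.012,0.085,-0.069,0,0,-0.04]
    - [0.1,-0.02,0.13,-0.069,0,0,-0.06]
    - [0.1,-0.027,0.175,-0.069,0,0,-0.08]
    - [0.1,-0.034,0.22,-0.069,0,0,-0.1]
    - [0.1,-0.042,0.265,-0.069,0,0,-0.12]
    - [0.1,-0.049,0.31,-0.069,0,0,-0.14]
    - [0.1,-0.056,0.36,-0.069,0,0,-0.16]
    - [0.1,-0.0616,0.4,-0.069,0,0,-0.172]

```text
time_s: 34.0
eef_pos: [0.5459, 0.3021, 0.1135]
orientation: [-0.928, 2.996, 0.001]
force: [0.5, 0.1, -1.7]
width: 0.167
gripper_force: 118.8
```

carry_out:
  series:
    - [0.1,0,0.0135,0,0,0,0]
    - [0.1,0,0.0135,0,0,0,0]
    - [0.1,0,0.0135,0.03,0,0,0]
    - [0.1,0,0.0135,0.06,0,0,0]
    - [0.1,0,0.0135,0.09,0,0,0]
    - [0.1,0,0.0135,0.115,0,0,0]
    - [0.1,0,0.0135,0.128,0,0,0]
    - [0.1,0,0.0135,0.134,0,0,0]
    - [0.1,0,0.0135,0.137,0,0,0]
    - [0.1,0,0.0135,0.137,0,0,0]

```text
time_s: 35.0
eef_pos: [0.5388, 0.3097, -0.0237]
orientation: [-0.924, 3.0, 0.0]
force: [0.1, -0.7, -2.0]
width: 0.168
gripper_force: 118.8
```

```bash
python3 q.py; python3 -c "
from h import *
st()"
```

```text
2.1684940940727944
tool force [ 0.28 -0.62  1.97] [-0.03  -0.085 -0.002]
theta 0.5976977672778978 nut in wrench axes rel TCP -0.347355907202591 -0.3590085970596147
{'time_s': 35.0, 'joint_positions': [0.414, 0.3533, 0.0129, 1.2282, -0.0002, -0.1837], 'eef_pos': [0.5388, 0.3097, -0.0237], 'orientation': [-0.9243, 3.0003, 0.0001], 'force': [0.1196, -0.6714, -1.9702], 'torque': [0.0727, -0.0533, 0.0018], 'gripper_force': 118.8018, 'width': 0.1685}
```

carry_out:
  series:
    - [0.1,0,0,0.003,0,0,0]
    - [0.1,0,0,0.005,0,0,0]
    - [0.1,0,0,0.0065,0,0,0]
    - [0.1,0,0,0.007,0,0,0]
    - [0.3,0,0,0.006,0,0,0]
    - [0.5,0,0,0.005,0,0,0]
    - [0.6,0,0,0.005,0,0,0]
    - [0.6,0,0,-0.02,0,0,0]
    - [0.6,0,0,-0.06,0,0,0]
    - [0.6,0,0,-0.1,0,0,0]

```text
time_s: 36.0
eef_pos: [0.5365, 0.3092, 0.0749]
orientation: [0.925, -2.999, 0.001]
force: [0.1, 0.8, 0.1]
width: 0.597
gripper_force: 0.0
```

carry_out:
  series:
    - [0.6,0,0,-0.13,0,0,0]
    - [0.6,0,0,-0.16,0,0,0]
    - [0.6,0.04,0,-0.18,0,0,0]
    - [0.6,0.08,0,-0.2,0,0,0]
    - [0.6,0.12,0,-0.2,0,0,0]
    - [0.6,0.16,0,-0.2,0,0,0]
    - [0.6,0.2,0,-0.2,0,0,0]
    - [0.6,0.22,0,-0.2,0,0,0]
    - [0.6,0.22,0,-0.2,0,0,0]
    - [0.6,0.22,0,-0.2,0,0,0]

```text
time_s: 37.0
eef_pos: [0.3563, 0.186, 0.2754]
orientation: [-0.925, 3.0, 0.0]
force: [1.1, 0.3, -0.7]
width: 0.603
gripper_force: 0.0
```

```bash
python3 - <<'E'
from fit import *
s=st(); ims=[]
for n in('scene','top'):
    c=read_camera(n); ims.append(cv2.resize(c['color'],(400,300))); 
    P=pix(c,[[.5,.24,.01]])[0].astype(int); b=P-55
    ims.append(cv2.resize(c['color'][b[1]+13:b[1]+97,b[0]:b[0]+112],(400,300),interpolation=cv2.INTER_CUBIC))
cv2.imwrite('pics/crop10.png',np.vstack([np.hstack(ims[:2]),np.hstack(ims[2:])]))
E
```

```text
{'time_s': 37.0, 'joint_positions': [0.3138, -0.2328, 0.0008, 1.8025, 0.0002, -0.2842], 'eef_pos': [0.3563, 0.186, 0.2754], 'orientation': [-0.9247, 3.0004, 0.0003], 'force': [1.1317, 0.2794, -0.6516], 'torque': [0.0317, -0.0535, -0.0014], 'gripper_force': 0.0, 'width': 0.6029}
```

View pics/crop10.png

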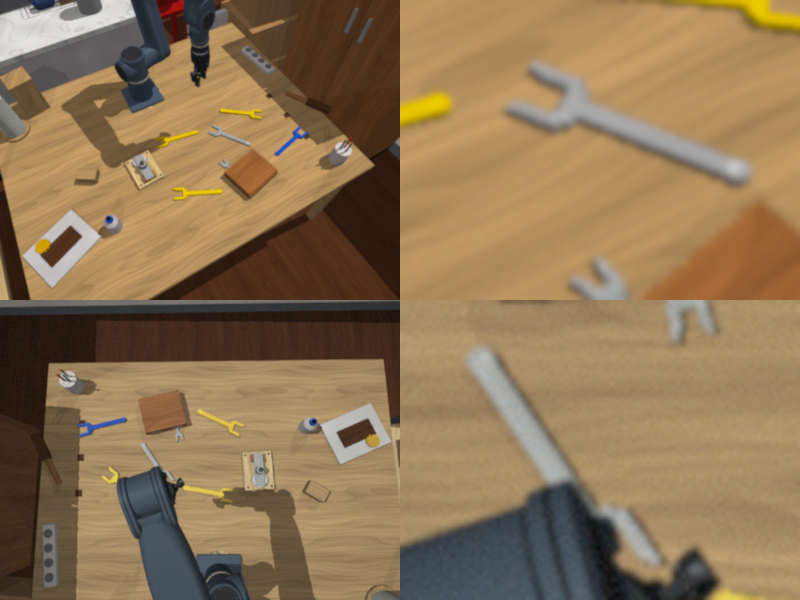

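```bash
python3 -c "
from station import ticket
print(ticket.sign_off())"
```

```text
the job is handed in; nothing more can be done
None
```

I ran the nut down finger-tight, then turned it about 0.75–0.77 rad (43–44°) further with the larger wrench and laid the wrench flat, clear of clamp and holder. The bystanders look undisturbed. The job is handed in at 37 s. The turn angle comes from gripper rotation and force readings, not from a direct look at the nut, and the finger-tightening may have passed finger-tight very slightly, since it peaked at about 0.98 N m.

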